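# Standardise a tilted colour meter with its white tile

### The arm

A 6-joint arm with a two-finger parallel gripper is mounted at the origin on the work surface. World frame = base frame: x ahead of the robot, y to its left, z up, the work surface at z = 0. Lengths are in m, angles in rad, forces in N, time in s.
With the tool pointing down it reaches from about 0.35 to 0.925 m from the base axis. Payload 6.4 kg.
Tool frame: the origin (TCP) lies at the centre of the arm's flange, where the gripper is bolted on; the fingertips stand 173 mm ahead of it and the grasp point (between the pads) lies 155 mm ahead of it (tcp_to_grasp is the distance from the TCP to the grasp point, in m); z points along the fingers, y is the direction in which the jaws open and shut (so a half turn about z gives the same grasp; the last joint's range is limited). The gripper opens to 85 mm and grips with 20 to 120 N. Pads are 22 mm wide; open, the fingers measure 114 mm over their backs; the gripper's body (76 mm by 85 mm) begins 54 mm behind the grasp point. The pads swing forward as they close: fully open they stand 13 mm farther back than shut.
Start: joints at [0.979, 0.245, 1.558, -0, 1.339, -0.174], TCP at [0.264, 0.594, 0.405] pointing down, gripper open.
Joint ranges: [-3.13, 3.13], [-1.02, 2.26], [0.13, 2.54], [-0.95, 4.09], [0.21, 2.88], [-2.74, 2.74]. Speed limits (rad/s): [2.57, 2.57, 3.14, 3.14, 3.14, 3.14].

### API

Orientations are given as a unit quaternion [w, x, y, z].
In Python, from cell import * gives the robot as it stands.
- The arm moves only by the tool jog_arm, never from a script. Its arguments are lists of equal length, an entry for each row: "hand": the closure, from -1 (fully open) to 1 (shut), so that 0 is half open; "xyz": the shift along the tool's x, y, z in m, a list of three; "turn": the turn about the tool's z in degrees. In form: {"hand": [hand, ...], "xyz": [[x, y, z], ...], "turn": [turn, ...]}. A call has 1 to 5 rows; each row is the pose to reach, as a shift and turn from the pose commanded when the call began, along the tool's axes at that moment; what a row does not reach only later rows make up. A row lasts 1/12 s, in which the tool goes at most 41.7 mm and 7.16 degrees, less where a joint would pass 70% of its speed; a pose out of reach is approached as far as the arm can. A call with a gripper value outside its range is refused whole. The fingers move at their own pace and stop on an object; "grip_force" is the grip in N (left out, the last holds). Time passes only in rows, so rows that repeat a pose let the fingers close. It gives the time, the measured TCP pose, the force and the opening at its end, in the units of the state.
- state(): the state, without advancing time (a new reading comes with each control period).
- snapshot(name): name is "scene" or "top"; returns a dict with "frame" (420x560x3 uint8, red, green, blue), "vfov" (degrees; the focal length in pixels is half the picture's height over the tangent of half this angle, whatever the lens; pixels are square), "cx", "cy" (the principal point, pixels), "dist_coeffs" ([k1, k2, p1, p2, k3] as OpenCV has them; the pictures are not rectified), "extrinsics" (4x4, takes a point from world to camera coordinates). Camera axes: x right, y up, looking along -z (the intrinsics and any distortion apply to the point x, -y, -z); pixel columns grow to the right and rows downward; lengths in m; the calibration is good to about 2 mm. A picture is of the moment at which its call begins. There is no depth.
- hand_in(): hands the job in, once; it reports no verdict.
The state is a dict: "time_s": time; "joint_pos": joint angles; "joint_vel": joint speeds; "tau": joint torques, N m; "ee_pos": TCP position; "orientation": TCP orientation; "wrist_force": force on the tool from outside, world axes, zero at the start; "torque": the same for the moment, N m; "grip_width": finger opening in m.
Only numpy, scipy, OpenCV 4.12 (cv2) and the standard library are available. Lean on these libraries where they do the work, as an engineer would, in place of code of your own. Each camera call takes 0.05 s, during which the arm holds its last target. There are 200 camera calls.

### The job

Get the bench colour meter ready for its white standardisation: first turn the rotary isolator on the lamp power unit from off fully round to its on detent and let go of it. Then pick up the square white standard tile by the grip on its back, tilt it to the sloping port face of the meter and press it gently, face flush, centrally over the round window so that the sprung port plate gives a little, without shifting the meter's head or disturbing the other things. Finish while still gripping the tile and holding it there with light, steady pressure; do not let go.

Things in the scene. Friction and masses are not known exactly. Their poses are not given: they have to be found in the camera images.
- power_unit: The lamp power unit: a fixed light grey box 150 x 120 mm, 71 mm high, left of the meter, turned up to 0.35 rad either way, with the isolator handle on its top. Origin at the centre of its underside; the handle's axis is 15 mm from it towards the unit's -x (front) side.
- isolator_grip (a point): The rotary isolator on the lamp power unit: an upright black bar 50 mm long, 13 mm thick, 34 mm high on a black disc 46 mm across. This point is on its vertical turning axis (z up), 14 mm below the bar's top, 18 mm above the disc's top and 26 mm above the switch plate under the disc. x runs along the bar towards the end with the white pointer line and turns with it.
- isolator (a joint): Angle of the isolator handle: 0 = off detent, 1.047 rad (60 degrees) = on detent, each against a stop. It grows as the handle turns clockwise seen from above. A snap mechanism pushes the handle towards the nearer detent and must be carried past mid-throw; it takes about 0.15 N m.
- meter: The bench colour meter: fixed yoke stand, base plate 220 x 220 x 16 mm, two uprights with clamp knobs (238 mm wide over them), carrying a light grey sensor head 170 x 164 x 110 mm on a level tilt axis 140 mm above the bench. Origin: centre of the base's underside; its -x side is the front and faces roughly to the robot; z up. Nothing of it may be shifted.
- port (a point): Centre of the port, in the plane of the port face on the sloping top of the head as it stands at rest: a flat black plate 100 x 100 x 5 mm, its four guide screws near the corners, round window 33 mm wide in the middle. z: outward normal, leaning from vertical to the meter's front (-x) by joint head_tilt; y level; x up the slope. 67 mm from the tilt axis, some 200 mm above the bench. No ledge or clip.
- head_tilt (a joint): Tilt of the sensor head, set by the user and clamped stiffly (it gives only above about 6 N m): the slope of the port face from level, 0.35 to 0.65 rad in this job.
- tile: The white standard: square white ceramic tile 64 x 64 x 7 mm, backed by a black plate 58 x 58 x 5 mm with a central upright black grip bar 46 mm long (x), 12 mm thick (y), 34 mm high, its top 46 mm above the white face. About 130 g. Origin: centre of the white face; z from white face to grip. It starts white face down on the 3 mm grey mat right of the meter, turned up to 0.6 rad.
- light_trap: Bystander on the same mat, leave alone: the round black light trap, a can 58 mm across and 44 mm high with a round knob 22 mm across and 18 mm high on top. Origin at the centre of its underside. It and the tile may have changed places.
- flask: Bystander, leave alone: a conical glass flask, 80 mm across the foot, 122 mm high, beyond the power unit. Origin at the centre of its underside.
- amber_bottle: Bystander, leave alone: an amber glass bottle with black cap, 60 mm across, 120 mm high, beyond the meter on the right. Origin at the centre of its underside.
- port_plate (a joint): How far the port plate is pressed in (m) against its springy light seal, straight along -z of point port: 0 at rest, 0.005 at its stop. It starts to give at about 2.5 N and takes 1.5 N more per mm, so 5 mm needs about 10 N; it moves flat, without tilting.
Not all that is in view belongs to the job. What is shaped like the tile but green or turquoise is not meant.

How it is judged:
By the outcome, as a careful person would: the job done as asked, in the order asked, and still so for the second after the job is handed in, while the arm keeps its last pose, push and grip.
It also fails if it takes over 64 s, if anything falls off the work surface, if the arm or the gripper's body presses on something with over 40 N, if the wrist force passes 120 N, or if a joint passes its speed limit or range.

## Working session

There is one attempt and no reset: what is moved stays moved. The work goes in short steps, Python scripts to look and compute and a tool call to move; the robot and the scene stay as the last step left them, time stands still between calls to the robot, and variables do not carry over. Pictures are saved under pics/ and viewed, about 8 in all and at most 12, crops included, and the job is handed in when it is done.

Besides the shell and the picture viewer there is one more tool, called by a JSON object that holds its "api" and its "payload". jog_arm: Moves the arm, as the interface text tells. Its arguments: {"type":"object","properties":{"hand":{"type":"array"},"xyz":{"type":"array"},"turn":{"type":"array"},"grip_force":{"type":"number"}},"required":["hand","xyz","turn"]}

```bash
mkdir -p pics; ls
cat > h.py <<'E'
from cell import *
import numpy as np, cv2
from scipy.spatial.transform import Rotation as R
def snap(n,f=None):
    s=snapshot(n)
    if f: cv2.imwrite('pics/'+f,s['frame'][:,:,::-1])
    return s
def K(s):
    h=s['frame'].shape[0]; f=h/2/np.tan(np.radians(s['vfov'])/2)
    return np.array([[f,0,s['cx']],[0,f,s['cy']],[0,0,1.]])
F=np.diag([1,-1,-1.])
def ray(s,px):
    u=cv2.undistortPoints(np.array(px,float).reshape(-1,1,2),K(s),np.array(s['dist_coeffs'],float)).reshape(-1,2)
    d=np.c_[u,np.ones(len(u))]@F
    E=np.array(s['extrinsics']); Rm=E[:3,:3]; c=-Rm.T@E[:3,3]
    return c,d@Rm
def onz(s,px,z):
    c,d=ray(s,px); return c+d*((z-c[2])/d[:,2])[:,None]
def tri(s1,p1,s2,p2):
    c1,d1=ray(s1,p1); c2,d2=ray(s2,p2); out=[]
    for a,b in zip(d1,d2):
        a=a/np.linalg.norm(a);b=b/np.linalg.norm(b)
        t=np.linalg.lstsq(np.c_[a,-b],c2-c1,rcond=None)[0]
        p,q=c1+t[0]*a,c2+t[1]*b
        out.append(np.r_[(p+q)/2,np.linalg.norm(p-q)])
    return np.array(out)
def proj(s,P):
    E=np.array(s['extrinsics']); P=np.atleast_2d(P)@E[:3,:3].T+E[:3,3]
    return cv2.projectPoints((P@F).reshape(-1,1,3),np.zeros(3),np.zeros(3),K(s),np.array(s['dist_coeffs'],float))[0].reshape(-1,2)
def pose():
    s=state(); q=s['orientation']; return np.array(s['ee_pos']),R.from_quat([q[1],q[2],q[3],q[0]])
E
python3 - <<'E'
from h import *
a=snap('scene','a.png');b=snap('top','b.png')
for s in(a,b):
    E=np.array(s['extrinsics']);print(s['vfov'],-E[:3,:3].T@E[:3,3],E[2,:3])
p,r=pose();print(p,r.as_matrix().round(3),state())
E
```

```text
pics
57.11021371648386 [ 1.09338121 -0.18991652  0.73877961] [ 0.6776314  -0.18811288  0.71093546]
42.01030543133069 [ 0.39043263 -0.01049548  1.72398679] [-0.08970576 -0.00894603  0.99592813]
[0.26357931 0.59393603 0.40366785] [[-0.914  0.406 -0.001]
 [ 0.406  0.914 -0.001]
 [ 0.    -0.002 -1.   ]] {'time_s': 0.1, 'joint_pos': array([ 9.78959144e-01,  2.45761554e-01,  1.55891316e+00,  1.07243344e-07,
        1.33868238e+00, -1.74119995e-01]), 'joint_vel': array([-0.00064226, -0.00396663, -0.00200993, -0.00027304, -0.00107959,
       -0.00035736]), 'tau': array([ 2.51085066e-04, -4.30672896e+01, -3.27129185e+01, -4.75722425e-05,
        2.79847169e-03, -3.01733712e-05]), 'ee_pos': array([0.26357931, 0.59393603, 0.40366785]), 'orientation': array([-3.29719700e-04,  2.07343365e-01,  9.78267832e-01, -8.18286178e-04]), 'wrist_force': array([-0.59474685, -0.21970502, -0.54061773]), 'torque': array([-0.04513113, -0.00116315, -0.02462417]), 'grip_width': 0.08526659765888783}
```

View pics/a.png

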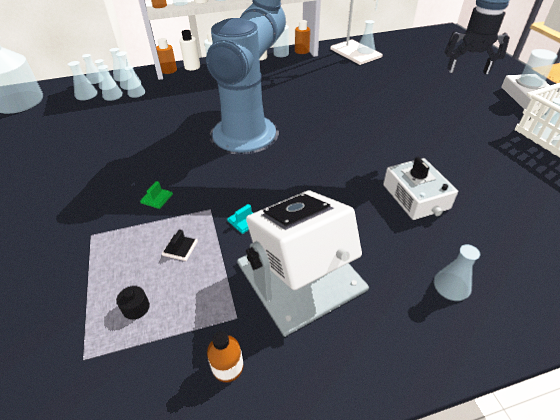

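View pics/b.png

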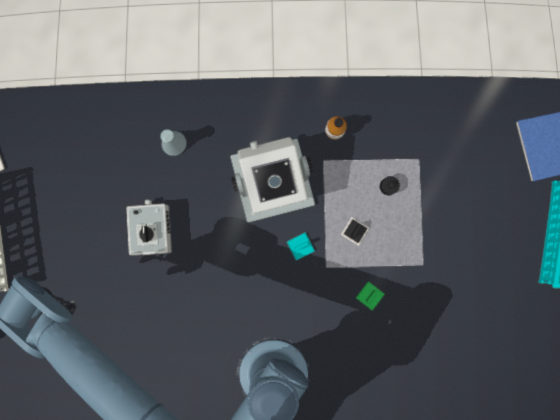

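The views show these candidates for the tile:

| Thing | Scene px | Top px |
|---|---|---|
| White tile with black grip | (180,245) | (355,231) |
| Turquoise look-alike | (241,218) | (301,245) |
| Green look-alike | (156,195) | (370,296) |
| Light trap | (133,302) | (390,186) |

I choose the white one on the mat. The isolator is at scene (420,172), top (147,232), and the port at scene (297,208), top (275,182). Next is one composite of close crops.

Run:
```python
import cv2,numpy as np
a=cv2.imread('pics/a.png');b=cv2.imread('pics/b.png')
def c(i,x,y,w,h,W=266,H=266): return cv2.resize(i[y:y+h,x:x+w],(W,H),interpolation=cv2.INTER_CUBIC)
r1=np.hstack([c(b,119,200,56,56),c(b,239,145,70,70),c(b,329,205,50,50)])
r2=np.hstack([c(a,382,150,70,70),c(a,252,170,90,90),c(a,155,220,50,50)])
cv2.imwrite('pics/c.png',np.vstack([r1,r2]))
```

```text
(no output)
```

View pics/c.png

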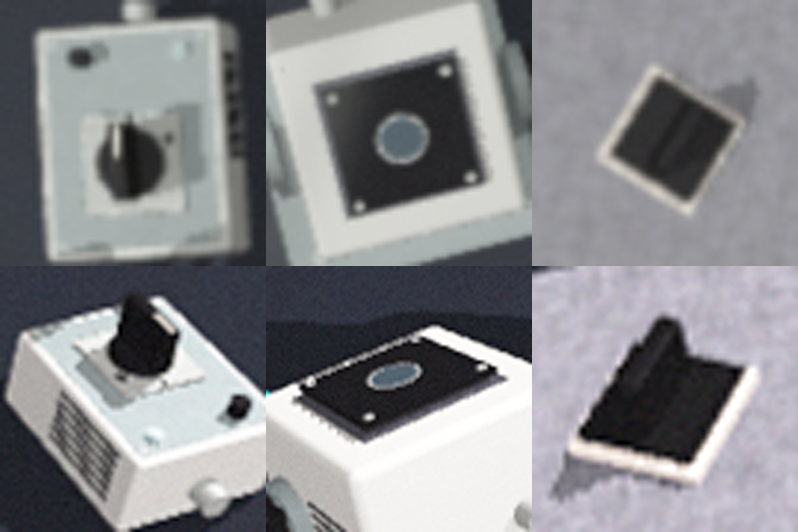

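The crops show three things:
- **Isolator:** the bar points roughly away from the robot, with the pointer end up in the top view. The on dot lies clockwise of it.
- **Port:** the window and four screws are clear in both views.
- **Tile:** it is white-edged with a black bar, so the choice is right.

Next I turn these pixels into positions.

```bash
cat > m1.py <<'E'
from h import *
a=snap('scene');b=snap('top')
def ref(s,p,dark=False,r=3):
    x,y=np.round(p).astype(int); g=cv2.cvtColor(s['frame'],6).astype(float)[y-r:y+r+1,x-r:x+r+1]
    g=g-np.median(g); g[g<0.4*g.max()]=0
    Y,X=np.mgrid[y-r:y+r+1,x-r:x+r+1]; return [(X*g).sum()/g.sum(),(Y*g).sum()/g.sum()]
C=lambda pts,ox,oy,x,y,sc:[((p[0]-ox+.5)/sc+x-.5,(p[1]-oy+.5)/sc+y-.5) for p in pts]
tb=[ref(b,p) for p in C([(333,99),(446,70),(471,177),(360,206)],266,0,239,145,3.8)]
sb=[ref(a,p) for p in C([(487,367),(368,417),(311,381),(415,340)],266,266,252,170,2.956)]
S=tri(b,tb,a,sb); print('screws',S.round(4))
W=tri(b,C([(402,138)],266,0,239,145,3.8),a,C([(394,376)],266,266,252,170,2.956)); print('win',W.round(4))
P=S[:,:3]; c=P.mean(0); n=np.linalg.svd(P-c)[2][2]; n*=np.sign(n[2])
x=P[0]+P[1]-P[2]-P[3]; x/=np.linalg.norm(x); print('c',c,'n',n,'tilt',np.arccos(n[2]),'yawn',np.arctan2(-n[1],-n[0]),'x',x,'yawx',np.arctan2(x[1],x[0]), 'sides',[np.linalg.norm(P[i]-P[i-1]).round(4) for i in range(4)])
# tile
T=onz(b,C([(653,66),(748,122),(690,215),(598,158)],532,0,329,205,5.32),.010)
print('tile',T.round(4),T.mean(0),np.linalg.norm(T-np.roll(T,1,0),axis=1)); d=T[0]-T[3]+T[1]-T[2];print('bar yaw',np.arctan2(d[1],d[0]))
print('tile bar top tri',onz(b,C([(692,85),(660,168)],532,0,329,205,5.32),.049))
# isolator
pl=onz(b,C([(83,113),(182,108),(187,212),(88,215)],0,0,119,200,4.75),.072);print('plate',pl.round(4),pl.mean(0))
u=onz(b,C([(37,31),(208,24),(217,248),(50,257)],0,0,119,200,4.75),.071);print('unit',u.round(4),u.mean(0))
d=u[0]-u[3]+u[1]-u[2];print('yaw',np.arctan2(d[1],d[0]))
print('pointer',onz(b,C([(116,125),(116,145),(130,112),(130,197)],0,0,119,200,4.75),.113))
print('disc',onz(b,C([(165,160)],0,0,119,200,4.75),.08))
E
python3 m1.py
```

```text
screws [[ 0.6078  0.0407  0.2217  0.0012]
 [ 0.63   -0.0461  0.2206  0.    ]
 [ 0.55   -0.0656  0.1816  0.0035]
 [ 0.5273  0.0208  0.179   0.0039]]
win [[ 0.5818 -0.0128  0.2002  0.0012]]
c [ 0.57876019 -0.01255914  0.20073248] n [-0.43122905 -0.10416409  0.89620943] tilt 0.4596463739995784 yawn 0.23701160680554867 x [0.87057094 0.21318965 0.4434596 ] yawx 0.24015865793209057 sides [np.float64(0.0933), np.float64(0.0896), np.float64(0.0912), np.float64(0.0894)]
tile [[ 0.4876 -0.2525  0.01  ]
 [ 0.4533 -0.3082  0.01  ]
 [ 0.3992 -0.2721  0.01  ]
 [ 0.4338 -0.2184  0.01  ]] [ 0.44346553 -0.26281383  0.01      ] [0.06362327 0.06534853 0.06507846 0.06391978]
bar yaw -0.5768202278408273
tile bar top tri [[ 0.47391929 -0.26940025  0.049     ]
 [ 0.42637735 -0.2494674   0.049     ]]
plate [[0.4753 0.4132 0.072 ]
 [0.4776 0.3482 0.072 ]
 [0.4109 0.3451 0.072 ]
 [0.4096 0.4099 0.072 ]] [0.44336761 0.37908228 0.072     ]
unit [[0.5289 0.4442 0.071 ]
 [0.5316 0.3314 0.071 ]
 [0.3877 0.3259 0.071 ]
 [0.3828 0.4353 0.071 ]] [0.45776552 0.38417459 0.071     ]
yaw 0.04959579954518124
pointer [[0.46538612 0.38146435 0.113     ]
 [0.45282963 0.38146223 0.113     ]
 [0.47343273 0.37249472 0.113     ]
 [0.42014157 0.37253942 0.113     ]]
disc [[0.44412086 0.35753716 0.08      ]]
```

{"api": "jog_arm", "payload": {"hand": [-1, -1, -1, -1, -1], "xyz": [[-0.034, -0.016, 0.01], [-0.068, -0.033, 0.02], [-0.102, -0.05, 0.035], [-0.136, -0.067, 0.048], [-0.17, -0.083, 0.06]], "turn": [-6, -12, -18, -24, -27]}}

```text
time_s: 0.62
ee_pos: [0.3859, 0.4477, 0.3437]
orientation: [-0.0, -0.029, 1.0, -0.0]
wrist_force: [-0.4, 1.3, 0.3]
grip_width: 0.0856
```

```bash
cat >> h.py <<'E'
def go(t,yaw=None):
    "tool-axes delta to TCP target t (world)"
    p,r=pose(); m=r.as_matrix(); s=state()
    print('p',p.round(4),'d',(m.T@(np.array(t)-p)).round(4) if t is not None else '','yx',np.degrees(np.arctan2(m[1,0],m[0,0])).round(2),'z',m[:,2].round(4),'F',np.round(s['wrist_force'],1),'T',np.round(s['torque'],2),'w',round(s['grip_width'],4),'t',s['time_s'],'j',np.round(s['joint_pos'],3))
E
python3 -c "
from h import *
go([.4435,.3795,.300])"
```

```text
p [0.3859 0.4477 0.3437] d [-0.0535 -0.0714  0.0437] yx -176.66 z [-5.e-04 -5.e-04 -1.e+00] F [-0.4  1.3  0.3] T [ 0.02 -0.   -0.02] w 0.0856 t 0.6167 j [ 0.668  0.171  1.76  -0.     1.211 -0.961]
```

{"api": "jog_arm", "payload": {"hand": [-1, -1, -1, -1, -1], "xyz": [[-0.02, -0.027, 0.01], [-0.04, -0.055, 0.03], [-0.054, -0.071, 0.045], [-0.054, -0.071, 0.065], [-0.054, -0.071, 0.082]], "turn": [0, 0, 0, 0, 0]}}

```text
time_s: 1.03
ee_pos: [0.4441, 0.3799, 0.2616]
orientation: [-0.0, -0.025, 1.0, -0.0]
wrist_force: [-0.7, 0.8, -0.4]
grip_width: 0.0858
```

{"api": "jog_arm", "payload": {"hand": [0.2, 0.6, 1, 1, 1], "xyz": [[0, 0, 0], [0, 0, 0], [0, 0, 0], [0, 0, 0], [0, 0, 0]], "turn": [0, 0, 0, 0, 0], "grip_force": 40}}

```text
time_s: 1.45
ee_pos: [0.4434, 0.3818, 0.2642]
orientation: [0.001, -0.027, 1.0, 0.001]
wrist_force: [0.3, -0.3, 0.4]
grip_width: 0.0255
```

```bash
python3 -c "
from h import *
go([.4435,.3795,.262])
a=snap('scene');b=snap('top')
c=lambda s,x,y,w,k:cv2.resize(s['frame'][y:y+w,x:x+w,::-1],(k,k),interpolation=2)
cv2.imwrite('pics/d.png',np.hstack([c(a,375,130,90,400),c(b,110,190,80,400)]))"
```

```text
p [0.4434 0.3818 0.2642] d [ 0.     -0.0023  0.0022] yx -176.9 z [ 0.0023  0.0013 -1.    ] F [ 0.3 -0.3  0.4] T [ 0.03 -0.02  0.03] w 0.0255 t 1.45 j [ 0.517  0.262  1.815 -0.     1.061 -1.108]
```

View pics/d.png

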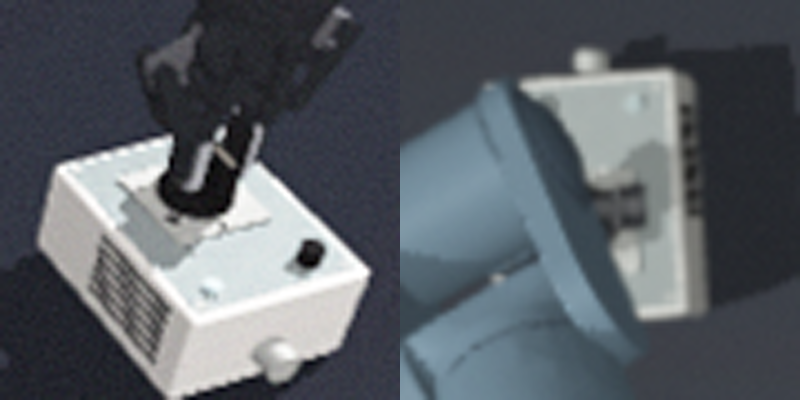

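The fingers straddle the bar and are still closing (scene crop (215,170), pads either side of it). I'll finish closing, then turn.

{"api": "jog_arm", "payload": {"hand": [1, 1, 1, 1, 1], "xyz": [[0, 0, 0], [0, 0, 0], [0, 0, 0], [0, 0, 0], [0, 0, 0]], "turn": [0, 0, 0, 0, 0]}}

```text
time_s: 1.97
ee_pos: [0.4437, 0.3801, 0.2642]
orientation: [0.0, -0.027, 1.0, -0.003]
wrist_force: [-1.9, -11.9, 8.3]
grip_width: 0.0121
```

```bash
python3 -c "
from h import *
go([.4435,.3795,.262])"
```

```text
p [0.4437 0.3801 0.2642] d [ 0.0003 -0.0006  0.0022] yx -176.86 z [ 6.0e-04 -5.3e-03 -1.0e+00] F [ -1.9 -11.9   8.3] T [-1.88  0.27  0.12] w 0.0121 t 1.9667 j [ 0.515  0.261  1.816 -0.006  1.066 -1.108]
```

{"api": "jog_arm", "payload": {"hand": [1, 1, 1, 1, 1], "xyz": [[0, -0.002, 0], [0, -0.002, 0], [0, -0.002, 0], [0, -0.002, 0], [0, -0.002, 0]], "turn": [5, 12, 19, 26, 33]}}

```text
time_s: 2.38
ee_pos: [0.4436, 0.3785, 0.2642]
orientation: [0.001, 0.261, 0.965, -0.002]
wrist_force: [-3.1, -11.0, 9.3]
grip_width: 0.0119
```

```bash
python3 -c "
from h import *
go([.4435,.3795,.262])"
```

```text
p [0.4436 0.3785 0.2642] d [0.0006 0.0008 0.0022] yx 149.79 z [ 0.     -0.0043 -1.    ] F [ -3.1 -11.    9.3] T [-1.64  0.5   0.08] w 0.0119 t 2.3833 j [ 0.513  0.259  1.819 -0.004  1.065 -0.529]
```

{"api": "jog_arm", "payload": {"hand": [1, 1, 1, 1, 1], "xyz": [[-0.001, -0.002, 0], [-0.001, -0.002, 0], [-0.001, -0.002, 0], [-0.001, -0.002, 0], [-0.001, -0.002, 0]], "turn": [7, 14, 21, 28, 30]}}

```text
time_s: 2.8
ee_pos: [0.4429, 0.3771, 0.2643]
orientation: [0.0, 0.5, 0.866, -0.001]
wrist_force: [-4.8, -4.8, 8.9]
grip_width: 0.0121
```

```bash
python3 -c "
from h import *
go([.4435,.3795,.262])"
```

```text
p [0.4429 0.3771 0.2643] d [0.0018 0.0017 0.0023] yx 120.02 z [-5.0e-04 -2.2e-03 -1.0e+00] F [-4.8 -4.8  8.9] T [-0.71  0.75  1.17] w 0.0121 t 2.8 j [ 0.511  0.256  1.823 -0.002  1.064 -0.012]
```

{"api": "jog_arm", "payload": {"hand": [-1, -1, -1, -1, -1], "xyz": [[0, 0, 0], [0, 0, 0], [0, 0, 0], [0, 0, 0], [0, 0, -0.01]], "turn": [-1, -2, -3, -3, -3]}}

```text
time_s: 3.22
ee_pos: [0.4424, 0.3766, 0.2709]
orientation: [-0.001, 0.477, 0.879, -0.002]
wrist_force: [-0.2, -0.0, -1.3]
grip_width: 0.072
```

{"api": "jog_arm", "payload": {"hand": [-1, -1, -1, -1, -1], "xyz": [[0, 0, -0.03], [0, 0, -0.06], [0, 0, -0.1], [0, 0, -0.14], [0, 0, -0.17]], "turn": [0, 0, 0, 0, 0]}}

```text
time_s: 3.63
ee_pos: [0.4431, 0.377, 0.4474]
orientation: [0.001, 0.477, 0.879, 0.002]
wrist_force: [0.9, 0.5, 0.3]
grip_width: 0.0857
```

```bash
python3 -c "
from h import *
go([.4425,-.263,.30])
a=snap('scene');b=snap('top')
c=lambda s,x,y,w,k:cv2.resize(s['frame'][y:y+w,x:x+w,::-1],(k,k),interpolation=2)
cv2.imwrite('pics/e.png',np.hstack([c(a,375,130,90,400),c(b,110,190,80,400)]))"
```

```text
p [0.4431 0.377  0.4474] d [-0.536  -0.3504  0.1459] yx 123.07 z [ 0.004   0.0023 -1.    ] F [0.9 0.5 0.3] T [ 0.03 -0.01 -0.03] w 0.0857 t 3.6333 j [ 0.51   0.052  1.694  0.     1.391 -0.067]
```

View pics/e.png

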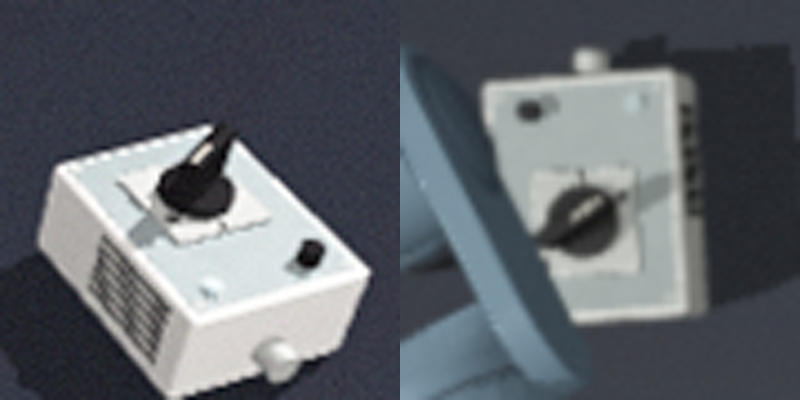

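The isolator pointer now lies at the on dot (crop (622,195)) and the handle is free. Jog only turns about tool z, so I'll test at the reach limit whether the arm leans the tool. I'm doing this in the plane of the port's slope, azimuth 0.24 rad.

{"api": "jog_arm", "payload": {"hand": [-1, -1, -1, -1, -1], "xyz": [[-0.03, 0.012, 0], [-0.064, 0.026, -0.01], [-0.096, 0.039, -0.015], [-0.128, 0.053, -0.02], [-0.16, 0.066, -0.025]], "turn": [7, 14, 21, 28, 35]}}

```text
time_s: 4.15
ee_pos: [0.5868, 0.2778, 0.4675]
orientation: [-0.0, 0.721, 0.693, -0.0]
wrist_force: [0.5, -0.2, -0.9]
grip_width: 0.0853
```

{"api": "jog_arm", "payload": {"hand": [-1, -1, -1, -1, -1], "xyz": [[-0.018, 0.03, 0], [-0.036, 0.06, -0.01], [-0.054, 0.09, -0.015], [-0.072, 0.12, -0.02], [-0.093, 0.147, -0.025]], "turn": [7, 14, 21, 28, 35]}}

```text
time_s: 4.57
ee_pos: [0.7308, 0.1801, 0.4921]
orientation: [-0.0, 0.896, 0.444, -0.0]
wrist_force: [0.2, 0.7, -0.2]
grip_width: 0.0854
```

{"api": "jog_arm", "payload": {"hand": [-1, -1, -1, -1, -1], "xyz": [[0, 0, 0], [0, 0, 0], [0, 0, 0], [0, 0, 0], [0, 0, 0]], "turn": [7, 14, 21, 28, 35]}}

```text
time_s: 4.98
ee_pos: [0.7296, 0.1809, 0.4918]
orientation: [-0.0, 0.988, 0.154, -0.001]
wrist_force: [0.5, 0.6, 0.5]
grip_width: 0.0856
```

```bash
python3 -c "
from h import *
go([.73,.178,.50])"
```

```text
p [0.7296 0.1809 0.4918] d [-0.0005  0.0029 -0.0082] yx 17.71 z [-0.0015 -0.     -1.    ] F [0.5 0.6 0.5] T [-0.02 -0.01  0.06] w 0.0856 t 4.9833 j [0.093 0.434 1.164 0.    1.545 1.354]
```

{"api": "jog_arm", "payload": {"hand": [-1, -1, -1, -1], "xyz": [[0, -0.036, 0], [0, -0.072, 0], [0, -0.109, 0], [0, -0.109, 0]], "turn": [2, 4, 4, 4]}}

```text
time_s: 5.32
ee_pos: [0.6933, 0.2904, 0.4921]
orientation: [-0.001, 0.992, 0.126, -0.001]
wrist_force: [-0.0, -0.4, -0.2]
grip_width: 0.0858
```

{"api": "jog_arm", "payload": {"hand": [-1, -1, -1, -1, -1], "xyz": [[0.041, 0, 0], [0.082, 0, 0], [0.123, 0, 0], [0.164, 0, 0], [0.205, 0, 0]], "turn": [0, 0, 0, 0, 0]}}

```text
time_s: 5.73
ee_pos: [0.8703, 0.3275, 0.4925]
orientation: [0.0, 0.993, 0.122, -0.001]
wrist_force: [2.3, 0.2, 1.0]
grip_width: 0.0852
```

```bash
python3 -c "
from h import *
go([.73,.178,.50])"
```

```text
p [0.8703 0.3275 0.4925] d [-0.1724  0.111  -0.0072] yx 14.04 z [-1.8e-03 -5.0e-04 -1.0e+00] F [2.3 0.2 1. ] T [-0.01 -0.03  0.02] w 0.0852 t 5.7333 j [ 0.239  1.011  0.309 -0.     1.823  1.564]
```

{"api": "jog_arm", "payload": {"hand": [-1, -1, -1, -1, -1], "xyz": [[0.02, 0, 0], [0.04, 0, 0], [0.06, 0, 0], [0.08, 0, 0], [0.1, 0, 0]], "turn": [0, 0, 0, 0, 0]}}

```text
time_s: 6.15
ee_pos: [0.8932, 0.3268, 0.4822]
orientation: [-0.003, 0.992, 0.122, 0.015]
wrist_force: [-0.4, 0.3, 0.7]
grip_width: 0.0857
```

```bash
python3 -c "
from h import *
go([.73,.178,.50])"
```

```text
p [0.8932 0.3268 0.4822] d [-0.1938  0.1046 -0.024 ] yx 14.06 z [ 0.0289  0.0097 -0.9995] F [-0.4  0.3  0.7] T [ 0.03  0.06 -0.  ] w 0.0857 t 6.15 j [0.232 1.133 0.126 0.003 1.852 1.558]
```

{"api": "jog_arm", "payload": {"hand": [-1, -1, -1, -1, -1], "xyz": [[0.02, 0, 0], [0.04, 0, 0], [0.06, 0, 0], [0.08, 0, 0], [0.1, 0, 0]], "turn": [0, 0, 0, 0, 0]}}

```text
time_s: 6.57
ee_pos: [0.9033, 0.3219, 0.4607]
orientation: [-0.005, 0.992, 0.122, 0.024]
wrist_force: [0.3, 1.5, -0.0]
grip_width: 0.0852
```

```bash
python3 -c "
from h import *
go([.73,.178,.50])"
```

```text
p [0.9033 0.3219 0.4607] d [-0.2008  0.0973 -0.0498] yx 14.06 z [ 0.0472  0.0168 -0.9987] F [ 0.3  1.5 -0. ] T [0.02 0.02 0.04] w 0.0852 t 6.5667 j [0.224 1.156 0.126 0.006 1.81  1.551]
```

{"api": "jog_arm", "payload": {"hand": [-1, -1, -1, -1, -1], "xyz": [[-0.02, 0, 0], [-0.04, 0, 0], [-0.06, 0, 0], [-0.08, 0, 0], [-0.1, 0, 0]], "turn": [0, 0, 0, 0, 0]}}

```text
time_s: 6.98
ee_pos: [0.8056, 0.2976, 0.4575]
orientation: [-0.006, 0.992, 0.122, 0.026]
wrist_force: [-0.4, -0.4, -0.0]
grip_width: 0.0849
```

```bash
python3 -c "
from h import *
go([.73,.178,.50])"
```

```text
p [0.8056 0.2976 0.4575] d [-0.1     0.0974 -0.0483] yx 14.06 z [ 0.0498  0.0174 -0.9986] F [-0.4 -0.4 -0. ] T [-0.05  0.02  0.04] w 0.0849 t 6.9833 j [0.222 0.72  0.824 0.006 1.545 1.547]
```

The lean is kept (0.053 rad so far), so the tool can be tilted to the port by pushing outward at the reach limit. Next I fetch the tile.

```bash
python3 -c "
from h import *
go([.437,-.265,.4575])
m=pose()[1].as_matrix();print(m.T@[0,0,-1])"
```

```text
p [0.8056 0.2976 0.4575] d [-0.4936  0.456  -0.0281] yx 14.06 z [ 0.0498  0.0174 -0.9986] F [-0.4 -0.4 -0. ] T [-0.05  0.02  0.04] w 0.0849 t 6.9833 j [0.222 0.72  0.824 0.006 1.545 1.547]
[-0.05251285  0.00475821  0.99860891]
```

{"api": "jog_arm", "payload": {"hand": [-1, -1, -1, -1, -1], "xyz": [[-0.028, 0.026, -0.001], [-0.06, 0.055, -0.003], [-0.092, 0.085, -0.005], [-0.125, 0.116, -0.006], [-0.158, 0.146, -0.009]], "turn": [0, 0, 0, 0, 0]}}

```text
time_s: 7.4
ee_pos: [0.6935, 0.125, 0.4575]
orientation: [-0.005, 0.992, 0.123, 0.026]
wrist_force: [-0.2, -0.1, 0.4]
grip_width: 0.0855
```

{"api": "jog_arm", "payload": {"hand": [-1, -1, -1, -1, -1], "xyz": [[-0.028, 0.026, -0.001], [-0.06, 0.055, -0.003], [-0.092, 0.085, -0.005], [-0.125, 0.116, -0.006], [-0.158, 0.146, -0.009]], "turn": [0, 0, 0, 0, 0]}}

```text
time_s: 7.82
ee_pos: [0.5814, -0.0466, 0.4581]
orientation: [-0.004, 0.992, 0.123, 0.026]
wrist_force: [1.3, -0.9, -0.3]
grip_width: 0.0855
```

{"api": "jog_arm", "payload": {"hand": [-1, -1, -1, -1, -1], "xyz": [[-0.028, 0.026, -0.001], [-0.06, 0.055, -0.003], [-0.092, 0.085, -0.005], [-0.125, 0.116, -0.006], [-0.158, 0.146, -0.009]], "turn": [7, 14, 21, 28, 35]}}

```text
time_s: 8.23
ee_pos: [0.469, -0.2182, 0.4588]
orientation: [-0.011, 0.983, -0.184, 0.023]
wrist_force: [0.4, -1.6, -0.1]
grip_width: 0.0852
```

```bash
python3 -c "
from h import *
go([.437,-.265,.30])
a=snap('scene');b=snap('top')
c=lambda s,x,y,w,k:cv2.resize(s['frame'][y:y+w,x:x+w,::-1],(k,k),interpolation=2)
cv2.imwrite('pics/f.png',np.hstack([c(a,130,190,100,400),c(b,315,190,80,400)]))"
```

```text
p [ 0.469  -0.2182  0.4588] d [-0.0193  0.06    0.1563] yx -21.29 z [ 0.0493  0.0134 -0.9987] F [ 0.4 -1.6 -0.1] T [-0.03  0.08 -0.01] w 0.0852 t 8.2333 j [-0.661 -0.121  1.843  0.042  1.39   1.274]
```

View pics/f.png

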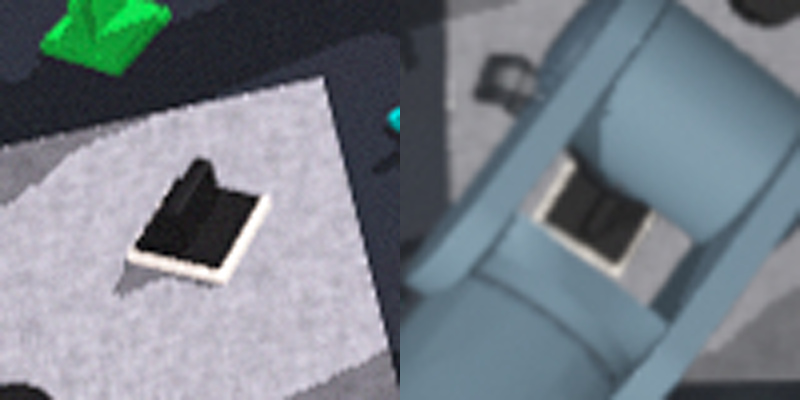

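The tile lies untouched at scene crop (200,220), with free space round it for the fingers. I go down and grip it.

{"api": "jog_arm", "payload": {"hand": [-1, -1, -1, -1, -1], "xyz": [[-0.005, 0.015, 0.03], [-0.01, 0.03, 0.065], [-0.015, 0.045, 0.1], [-0.019, 0.06, 0.135], [-0.019, 0.06, 0.156]], "turn": [4, 8, 12, 12, 12]}}

```text
time_s: 8.75
ee_pos: [0.4371, -0.2643, 0.296]
orientation: [-0.014, 0.959, -0.284, 0.019]
wrist_force: [0.0, -0.6, 0.2]
grip_width: 0.0853
```

```bash
python3 -c "
from h import *
go([.437,-.265,.194])
a=snap('scene');b=snap('top')
c=lambda s,x,y,w,k:cv2.resize(s['frame'][y:y+w,x:x+w,::-1],(k,k),interpolation=2)
cv2.imwrite('pics/g.png',np.hstack([c(a,130,190,100,400),c(b,315,190,80,400)]))
T=[[.4876,-.2525,.01],[.4533,-.3082,.01],[.3992,-.2721,.01],[.4338,-.2184,.01]]
print((proj(a,T)-[130,190])*4)"
```

```text
p [ 0.4371 -0.2643  0.296 ] d [-0.0026  0.0046  0.1019] yx -33.04 z [ 0.0447  0.0164 -0.9989] F [ 0.  -0.6  0.2] T [0.05 0.04 0.01] w 0.0853 t 8.75 j [-0.773  0.044  1.996  0.049  1.082  1.351]
[[224.20395843 274.69910663]
 [124.53929294 253.46027777]
 [175.63640457 175.26308555]
 [268.37484337 195.57631224]]
```

View pics/g.png

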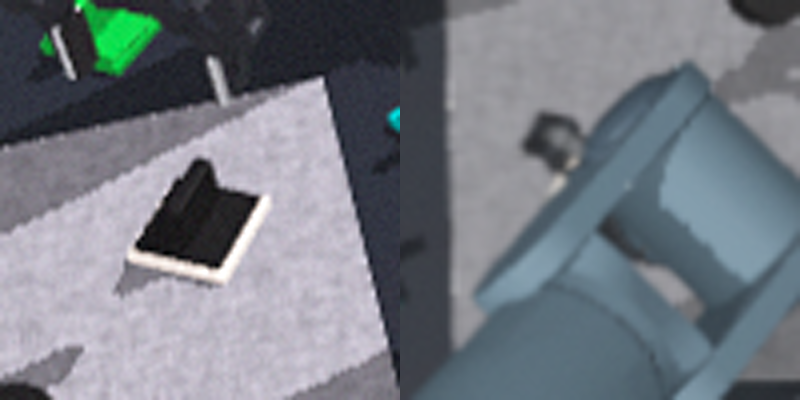

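The scene view confirms the tile pose to about 1.5 mm: the corners are at crop (225,272), (130,255) and (268,195) against projected (224,275), (125,253) and (268,196).

{"api": "jog_arm", "payload": {"hand": [-1, -1, -1, -1, -1], "xyz": [[0, 0.002, 0.025], [-0.001, 0.003, 0.05], [-0.002, 0.004, 0.075], [-0.003, 0.005, 0.092], [-0.003, 0.005, 0.101]], "turn": [0, 0, 0, 0, 0]}}

```text
time_s: 9.27
ee_pos: [0.4383, -0.2642, 0.1972]
orientation: [-0.014, 0.959, -0.283, 0.02]
wrist_force: [-0.8, 0.0, 0.3]
grip_width: 0.0855
```

{"api": "jog_arm", "payload": {"hand": [0, 0.3, 0.6, 0.8, 1], "xyz": [[0, 0, 0], [0, 0, 0], [0, 0, 0], [0, 0, 0], [0, 0, 0]], "turn": [0, 0, 0, 0, 0]}}

```text
time_s: 9.68
ee_pos: [0.4376, -0.2644, 0.1981]
orientation: [-0.014, 0.959, -0.283, 0.021]
wrist_force: [-0.0, 0.2, -0.3]
grip_width: 0.0256
```

{"api": "jog_arm", "payload": {"hand": [1, 1, 1, 1, 1], "xyz": [[0, 0, 0], [0, 0, 0], [0, 0, 0], [0, 0, 0], [0, 0, 0]], "turn": [0, 0, 0, 0, 0]}}

```text
time_s: 10.1
ee_pos: [0.4375, -0.2647, 0.1983]
orientation: [-0.013, 0.959, -0.283, 0.02]
wrist_force: [-3.2, 0.1, 8.2]
grip_width: 0.0114
```

```bash
python3 -c "
from h import *
go([.437,-.265,.194])"
```

```text
p [ 0.4375 -0.2647  0.1983] d [-0.0004  0.0007  0.0043] yx -32.94 z [ 0.0461  0.0144 -0.9988] F [-3.2  0.1  8.2] T [-0.15  0.68 -0.05] w 0.0114 t 10.1 j [-0.773  0.218  2.021  0.055  0.88   1.337]
```

```bash
python3 -c "
from h import *
p,r=pose(); m=r.as_matrix(); y=m[:,1]
n=np.array([0,0,1.])-y[2]*y; n/=np.linalg.norm(n)      # tile z after aligning with pads
x=np.cross(y,n) ; x=x if x[0]>0 else -x; yy=np.cross(n,x)
Rt=np.c_[x,yy,n]; o=np.array([.4435,-.263,.003])
np.savez('tile.npz',R=m.T@Rt,o=m.T@(o-p)); print((m.T@Rt).round(3),m.T@(o-p))
"
```

```text
[[ 1.     0.     0.031]
 [ 0.    -1.    -0.   ]
 [ 0.031  0.    -1.   ]] [-0.0018915   0.00256854  0.19538958]
```

{"api": "jog_arm", "payload": {"hand": [1, 1, 1, 1, 1], "xyz": [[0, 0, -0.015], [0, 0, -0.04], [0, 0, -0.08], [0, 0, -0.12], [0, 0, -0.16]], "turn": [0, 0, 0, 0, -6]}}

```text
time_s: 10.52
ee_pos: [0.4292, -0.2662, 0.3579]
orientation: [-0.014, 0.972, -0.232, 0.02]
wrist_force: [0.3, -1.7, -1.2]
grip_width: 0.0112
```

{"api": "jog_arm", "payload": {"hand": [1, 1, 1, 1, 1], "xyz": [[0, 0, -0.04], [0, 0, -0.08], [0, 0, -0.12], [0, 0, -0.15], [0, 0, -0.16]], "turn": [-7, -14, -21, -28, -35]}}

```text
time_s: 10.93
ee_pos: [0.4223, -0.2692, 0.5229]
orientation: [-0.003, 0.997, 0.073, 0.026]
wrist_force: [-0.8, -0.8, -1.3]
grip_width: 0.0111
```

```bash
python3 -c "
from h import *
go([.80,.295,.52])
a=snap('scene');b=snap('top')
c=lambda s,x,y,w,k:cv2.resize(s['frame'][y:y+w,x:x+w,::-1],(k,k),interpolation=2)
cv2.imwrite('pics/i.png',np.hstack([c(a,60,30,240,400),c(b,280,170,140,400)]))"
```

```text
p [ 0.4223 -0.2692  0.5229] d [ 0.4554 -0.5028  0.0279] yx 8.41 z [ 0.0523  0.0093 -0.9986] F [-0.8 -0.8 -1.3] T [-0.01  0.06 -0.01] w 0.0111 t 10.9333 j [-0.802 -0.197  1.795  0.044  1.514  0.621]
```

View pics/i.png

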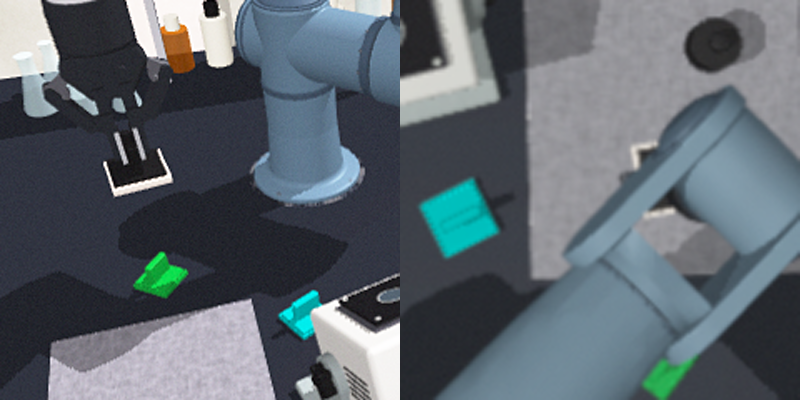

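The tile is held level below the fingers (scene crop (138,172)) and the bystanders are untouched. I carry it to the reach limit to tilt it.

{"api": "jog_arm", "payload": {"hand": [1, 1, 1, 1, 1], "xyz": [[0.02, -0.02, 0], [0.045, -0.05, 0], [0.072, -0.08, 0.003], [0.1, -0.11, 0.005], [0.127, -0.14, 0.006]], "turn": [0, 0, 0, 0, 0]}}

```text
time_s: 11.45
ee_pos: [0.5292, -0.111, 0.515]
orientation: [-0.008, 0.997, 0.068, 0.021]
wrist_force: [0.3, -0.2, -0.3]
grip_width: 0.0107
```

{"api": "jog_arm", "payload": {"hand": [1, 1, 1, 1, 1], "xyz": [[0.027, -0.03, 0], [0.054, -0.06, 0.003], [0.081, -0.09, 0.005], [0.108, -0.12, 0.007], [0.135, -0.15, 0.008]], "turn": [0, 0, 0, 0, 0]}}

```text
time_s: 11.87
ee_pos: [0.6421, 0.0568, 0.5143]
orientation: [-0.007, 0.997, 0.069, 0.021]
wrist_force: [1.1, -1.5, -1.2]
grip_width: 0.0115
```

{"api": "jog_arm", "payload": {"hand": [1, 1, 1, 1, 1], "xyz": [[0.027, -0.03, 0], [0.054, -0.06, 0.003], [0.081, -0.09, 0.005], [0.108, -0.12, 0.007], [0.135, -0.15, 0.008]], "turn": [0, 0, 0, -2, -5]}}

```text
time_s: 12.28
ee_pos: [0.7551, 0.2242, 0.5136]
orientation: [-0.006, 0.993, 0.113, 0.021]
wrist_force: [1.6, -0.8, -0.6]
grip_width: 0.0114
```

{"api": "jog_arm", "payload": {"hand": [1, 1, 1, 1, 1], "xyz": [[0.03, -0.02, 0], [0.06, -0.04, 0], [0.1, -0.06, 0], [0.14, -0.06, 0], [0.18, -0.06, 0]], "turn": [0, 0, 0, 0, 0]}}

```text
time_s: 12.7
ee_pos: [0.88, 0.3134, 0.5199]
orientation: [-0.006, 0.993, 0.113, 0.024]
wrist_force: [1.7, -0.8, -0.5]
grip_width: 0.0114
```

```bash
python3 -c "
from h import *
go([.80,.295,.52])"
```

```text
p [0.88   0.3134 0.5199] d [-0.082  -0.0001 -0.0042] yx 12.98 z [ 0.0469  0.0178 -0.9987] F [ 1.7 -0.8 -0.5] T [-0.02 -0.1  -0.  ] w 0.0114 t 12.7 j [0.221 1.041 0.211 0.007 1.839 1.567]
```

{"api": "jog_arm", "payload": {"hand": [1, 1, 1, 1, 1], "xyz": [[0.3, 0, 0], [0.3, 0, 0], [0.3, 0, 0], [0.3, 0, 0], [0.3, 0, 0]], "turn": [0, 0, 0, 0, 0]}}

```text
time_s: 13.12
ee_pos: [0.903, 0.3016, 0.4926]
orientation: [-0.009, 0.993, 0.113, 0.04]
wrist_force: [1.0, 0.1, 0.2]
grip_width: 0.0113
```

{"api": "jog_arm", "payload": {"hand": [1, 1, 1, 1, 1], "xyz": [[0.3, 0, 0], [0.3, 0, 0], [0.3, 0, 0], [0.3, 0, 0], [0.3, 0, 0]], "turn": [0, 0, 0, 0, 0]}}

```text
time_s: 13.53
ee_pos: [0.9173, 0.2922, 0.4625]
orientation: [-0.011, 0.992, 0.113, 0.05]
wrist_force: [0.3, 0.3, -1.1]
grip_width: 0.011
```

```bash
python3 -c "
from h import *
go([.80,.295,.52])"
```

```text
p [0.9173 0.2922 0.4625] d [-0.1072 -0.0299 -0.0685] yx 13.01 z [ 0.0974  0.0334 -0.9947] F [ 0.3  0.3 -1.1] T [-0.03  0.08 -0.04] w 0.011 t 13.5333 j [0.19  1.154 0.127 0.015 1.759 1.537]
```

{"api": "jog_arm", "payload": {"hand": [1, 1, 1, 1, 1], "xyz": [[0.3, 0, -0.08], [0.3, 0, -0.08], [0.3, 0, -0.08], [0.3, 0, -0.08], [0.3, 0, -0.08]], "turn": [0, 0, 0, 0, 0]}}

```text
time_s: 13.95
ee_pos: [0.9183, 0.2807, 0.4782]
orientation: [-0.013, 0.991, 0.113, 0.063]
wrist_force: [1.0, -0.0, -1.2]
grip_width: 0.0115
```

{"api": "jog_arm", "payload": {"hand": [1, 1, 1, 1, 1], "xyz": [[0.3, 0, -0.08], [0.3, 0, -0.08], [0.3, 0, -0.08], [0.3, 0, -0.08], [0.3, 0, -0.08]], "turn": [0, 0, 0, 0, 0]}}

```text
time_s: 14.37
ee_pos: [0.9186, 0.2706, 0.493]
orientation: [-0.015, 0.991, 0.113, 0.074]
wrist_force: [0.3, 0.2, -1.6]
grip_width: 0.0114
```

```bash
python3 -c "
from h import *
go([.80,.295,.52])"
```

```text
p [0.9186 0.2706 0.493 ] d [-0.1048 -0.051  -0.0425] yx 12.98 z [ 0.1431  0.0472 -0.9886] F [ 0.3  0.2 -1.6] T [-0.06  0.1   0.03] w 0.0114 t 14.3667 j [0.167 1.122 0.127 0.023 1.743 1.516]
```

{"api": "jog_arm", "payload": {"hand": [1, 1, 1, 1, 1], "xyz": [[0.3, 0, -0.03], [0.3, 0, -0.03], [0.3, 0, -0.03], [0.3, 0, -0.03], [0.3, 0, -0.03]], "turn": [0, 0, 0, 0, 0]}}

```text
time_s: 14.78
ee_pos: [0.9248, 0.2637, 0.4861]
orientation: [-0.017, 0.99, 0.113, 0.085]
wrist_force: [0.3, 0.3, -1.2]
grip_width: 0.0111
```

{"api": "jog_arm", "payload": {"hand": [1, 1, 1, 1, 1], "xyz": [[0.3, 0, -0.02], [0.3, 0, -0.02], [0.3, 0, -0.02], [0.3, 0, -0.02], [0.3, 0, -0.02]], "turn": [0, 0, 0, 0, 0]}}

```text
time_s: 15.2
ee_pos: [0.9304, 0.2579, 0.4807]
orientation: [-0.019, 0.989, 0.113, 0.098]
wrist_force: [0.9, 0.2, 0.0]
grip_width: 0.0113
```

{"api": "jog_arm", "payload": {"hand": [1, 1, 1, 1, 1], "xyz": [[0.3, 0, -0.01], [0.3, 0, -0.01], [0.3, 0, -0.01], [0.3, 0, -0.01], [0.3, 0, -0.01]], "turn": [0, 0, 0, 0, 0]}}

```text
time_s: 15.62
ee_pos: [0.9359, 0.253, 0.474]
orientation: [-0.021, 0.987, 0.113, 0.11]
wrist_force: [-0.0, 0.1, -0.7]
grip_width: 0.0108
```

{"api": "jog_arm", "payload": {"hand": [1, 1, 1, 1, 1], "xyz": [[0.3, 0, 0], [0.3, 0, 0], [0.3, 0, 0], [0.3, 0, 0], [0.3, 0, 0]], "turn": [0, 0, 0, 0, 0]}}

```text
time_s: 16.03
ee_pos: [0.9413, 0.2491, 0.4666]
orientation: [-0.023, 0.986, 0.113, 0.122]
wrist_force: [-0.3, 0.1, -1.9]
grip_width: 0.0116
```

```bash
python3 -c "
from h import *
go([.80,.295,.52])"
```

```text
p [0.9413 0.2491 0.4666] d [-0.1105 -0.0778 -0.0816] yx 12.9 z [ 0.2352  0.0726 -0.9692] F [-0.3  0.1 -1.9] T [-0.05  0.16  0.06] w 0.0116 t 16.0333 j [0.139 1.151 0.128 0.039 1.617 1.49 ]
```

{"api": "jog_arm", "payload": {"hand": [1, 1, 1, 1, 1], "xyz": [[0.3, 0.08, 0], [0.3, 0.08, 0], [0.3, 0.08, 0], [0.3, 0.08, 0], [0.3, 0.08, 0]], "turn": [0, 0, 0, 0, 0]}}

```text
time_s: 16.45
ee_pos: [0.9545, 0.2073, 0.4631]
orientation: [-0.024, 0.984, 0.112, 0.134]
wrist_force: [0.1, -0.8, -1.1]
grip_width: 0.0111
```

{"api": "jog_arm", "payload": {"hand": [1, 1, 1, 1, 1], "xyz": [[0.3, 0.08, 0], [0.3, 0.08, 0], [0.3, 0.08, 0], [0.3, 0.08, 0], [0.3, 0.08, 0]], "turn": [0, 0, 0, 0, 0]}}

```text
time_s: 16.87
ee_pos: [0.9633, 0.1735, 0.4627]
orientation: [-0.025, 0.983, 0.112, 0.146]
wrist_force: [0.1, -0.3, -0.9]
grip_width: 0.0112
```

{"api": "jog_arm", "payload": {"hand": [1, 1, 1, 1, 1], "xyz": [[0.3, 0.06, 0], [0.3, 0.06, 0], [0.3, 0.06, 0], [0.3, 0.06, 0], [0.3, 0.06, 0]], "turn": [0, 0, 0, 0, 0]}}

```text
time_s: 17.28
ee_pos: [0.968, 0.153, 0.4656]
orientation: [-0.026, 0.981, 0.111, 0.159]
wrist_force: [-0.7, -0.1, -1.3]
grip_width: 0.0115
```

{"api": "jog_arm", "payload": {"hand": [1, 1, 1, 1, 1], "xyz": [[0.3, 0.06, 0], [0.3, 0.06, 0], [0.3, 0.06, 0], [0.3, 0.06, 0], [0.3, 0.06, 0]], "turn": [0, 0, 0, 0, 0]}}

```text
time_s: 17.7
ee_pos: [0.9712, 0.1344, 0.4712]
orientation: [-0.026, 0.979, 0.111, 0.171]
wrist_force: [-0.8, 0.5, -1.0]
grip_width: 0.0114
```

```bash
python3 -c "
from h import *
go([.80,.295,.52])"
```

```text
p [0.9712 0.1344 0.4712] d [-0.107  -0.1957 -0.0879] yx 12.79 z [ 0.3288  0.0885 -0.9403] F [-0.8  0.5 -1. ] T [-0.06  0.25 -0.01] w 0.0114 t 17.7 j [0.015 1.149 0.127 0.084 1.528 1.371]
```

{"api": "jog_arm", "payload": {"hand": [1, 1, 1, 1, 1], "xyz": [[0.3, 0, 0], [0.3, 0, 0], [0.3, 0, 0], [0.3, 0, 0], [0.3, 0, 0]], "turn": [0, 0, 0, 0, 0]}}

```text
time_s: 18.12
ee_pos: [0.9687, 0.1475, 0.4805]
orientation: [-0.026, 0.976, 0.111, 0.183]
wrist_force: [-1.2, -0.3, -1.0]
grip_width: 0.0118
```

{"api": "jog_arm", "payload": {"hand": [1, 1, 1, 1, 1], "xyz": [[0.3, 0, 0.02], [0.3, 0, 0.02], [0.3, 0, 0.02], [0.3, 0, 0.02], [0.3, 0, 0.02]], "turn": [0, 0, 0, 0, 0]}}

```text
time_s: 18.53
ee_pos: [0.9689, 0.1575, 0.4816]
orientation: [-0.027, 0.974, 0.11, 0.195]
wrist_force: [-0.5, -0.4, -1.3]
grip_width: 0.011
```

{"api": "jog_arm", "payload": {"hand": [1, 1, 1, 1, 1], "xyz": [[0.3, 0, 0.02], [0.3, 0, 0.02], [0.3, 0, 0.02], [0.3, 0, 0.02], [0.3, 0, 0.02]], "turn": [0, 0, 0, 0, 0]}}

```text
time_s: 18.95
ee_pos: [0.968, 0.1663, 0.4869]
orientation: [-0.028, 0.972, 0.11, 0.207]
wrist_force: [0.4, 0.1, -1.0]
grip_width: 0.0113
```

```bash
cat >> h.py <<'E'
def err(h=0.03, c=(.5803,-.0127,.2005), tilt=.4596, yaw=.2385):
    "tile vs port: normal error in tool axes (pitch about y, roll about x), spin, and tool-axes shift to hover h above port"
    t=np.load('tile.npz'); p,r=pose(); m=r.as_matrix()
    cy,sy=np.cos(yaw),np.sin(yaw)
    n=np.array([-np.sin(tilt)*cy,-np.sin(tilt)*sy,np.cos(tilt)]); x=np.array([np.cos(tilt)*cy,np.cos(tilt)*sy,np.sin(tilt)])
    T=m@t['R']; Pm=np.c_[x,np.cross(n,x),n]; e=R.from_matrix(T.T@Pm).as_rotvec()
    o=p+m@t['o']; print('rot err in tile axes (deg)',np.degrees(e).round(2),'tile at',o.round(4),'rel to port (port axes)',(Pm.T@(o-c)).round(4),'shift tool',(m.T@(np.array(c)+h*n-o)).round(4))
E
python3 -c "
from h import *
go([.80,.295,.52]);err()"
```

```text
p [0.968  0.1663 0.4869] d [-0.11   -0.1634 -0.0841] yx 12.76 z [ 0.3965  0.0991 -0.9127] F [ 0.4  0.1 -1. ] T [-0.04  0.22 -0.04] w 0.0113 t 18.95 j [0.049 1.135 0.127 0.08  1.466 1.403]
rot err in tile axes (deg) [-0.15 -3.98  0.83] tile at [1.0443 0.1828 0.3078] rel to port (port axes) [ 0.4931  0.0803 -0.1244] shift tool [-0.4975  0.0871 -0.1354]
```

{"api": "jog_arm", "payload": {"hand": [1, 1, 1, 1, 1], "xyz": [[0.3, 0, 0.02], [0.3, 0, 0.02], [0.3, 0, 0.02], [0.3, 0, 0.02], [0.3, 0, 0.02]], "turn": [0, 0, 0, 0, 0]}}

```text
time_s: 19.37
ee_pos: [0.9665, 0.1736, 0.4943]
orientation: [-0.028, 0.969, 0.109, 0.219]
wrist_force: [0.1, 0.8, -1.3]
grip_width: 0.0114
```

{"api": "jog_arm", "payload": {"hand": [1, 1, 1, 1, 1], "xyz": [[0.3, 0, 0.02], [0.3, 0, 0.02], [0.3, 0, 0.02], [0.3, 0, 0.02], [0.3, 0, 0.02]], "turn": [0, 0, 0, 0, 0]}}

```text
time_s: 19.78
ee_pos: [0.9644, 0.1797, 0.5038]
orientation: [-0.029, 0.966, 0.109, 0.231]
wrist_force: [0.3, 0.2, -0.1]
grip_width: 0.0113
```

{"api": "jog_arm", "payload": {"hand": [1, 1, 1, 1, 1], "xyz": [[0.3, 0, 0.02], [0.3, 0, 0.02], [0.3, 0, 0.02], [0.3, 0, 0.02], [0.3, 0, 0.02]], "turn": [0, 0, 0, 0, 0]}}

```text
time_s: 20.2
ee_pos: [0.9618, 0.1847, 0.5152]
orientation: [-0.03, 0.964, 0.108, 0.243]
wrist_force: [0.4, 0.2, -1.1]
grip_width: 0.0113
```

```bash
python3 -c "
from h import *
go([.80,.295,.52]);err(.12)"
```

```text
p [0.9618 0.1847 0.5152] d [-0.1153 -0.1437 -0.0666] yx 12.72 z [ 0.4614  0.1107 -0.8802] F [ 0.4  0.2 -1.1] T [-0.1   0.26 -0.01] w 0.0113 t 20.2 j [0.068 1.107 0.127 0.08  1.419 1.423]
rot err in tile axes (deg) [0.05 0.23 0.83] tile at [1.0509 0.2034 0.3423] rel to port (port axes) [ 0.5185  0.0988 -0.0984] shift tool [-0.5091  0.1066 -0.2361]
```

{"api": "jog_arm", "payload": {"hand": [1, 1, 1, 1, 1], "xyz": [[-0.02, 0, -0.025], [-0.04, 0.01, -0.055], [-0.06, 0.01, -0.09], [-0.08, 0.015, -0.12], [-0.1, 0.02, -0.15]], "turn": [0, 0, 0, 0, -0.8]}}

```text
time_s: 20.62
ee_pos: [0.8106, 0.1294, 0.5994]
orientation: [-0.029, 0.963, 0.115, 0.243]
wrist_force: [0.7, -0.3, -0.1]
grip_width: 0.0111
```

{"api": "jog_arm", "payload": {"hand": [1, 1, 1, 1, 1], "xyz": [[-0.03, 0.01, -0.02], [-0.06, 0.015, -0.04], [-0.09, 0.02, -0.06], [-0.125, 0.025, -0.075], [-0.16, 0.03, -0.086]], "turn": [0, 0, 0, 0, 0]}}

```text
time_s: 21.03
ee_pos: [0.6409, 0.0573, 0.6002]
orientation: [-0.028, 0.962, 0.115, 0.245]
wrist_force: [0.1, -0.4, -0.7]
grip_width: 0.0112
```

{"api": "jog_arm", "payload": {"hand": [1, 1, 1, 1, 1], "xyz": [[-0.035, 0.008, 0], [-0.07, 0.017, 0], [-0.105, 0.027, 0], [-0.14, 0.037, 0], [-0.17, 0.047, 0]], "turn": [0, 0, 0, 0, 0]}}

```text
time_s: 21.45
ee_pos: [0.5069, -0.0235, 0.5168]
orientation: [-0.028, 0.963, 0.115, 0.243]
wrist_force: [0.6, -0.9, -1.5]
grip_width: 0.0114
```

```bash
python3 -c "
from h import *
go([.80,.295,.52]);err(.04)"
```

```text
p [ 0.5069 -0.0235  0.5168] d [ 0.3185 -0.2406  0.1675] yx 13.65 z [ 0.4611  0.1104 -0.8805] F [ 0.6 -0.9 -1.5] T [-0.13  0.32 -0.01] w 0.0114 t 21.45 j [-0.31  -0.261  1.876  0.278  1.111  0.951]
rot err in tile axes (deg) [0.09 0.2  0.02] tile at [ 0.596  -0.0048  0.3439] rel to port (port axes) [0.0789 0.004  0.1209] shift tool [-0.0816  0.0039  0.0782]
```

{"api": "jog_arm", "payload": {"hand": [1, 1, 1, 1, 1], "xyz": [[-0.03, 0.001, 0.01], [-0.06, 0.003, 0.03], [-0.082, 0.004, 0.05], [-0.082, 0.004, 0.07], [-0.082, 0.004, 0.078]], "turn": [0, 0, 0, 0, 0]}}

```text
time_s: 21.87
ee_pos: [0.4746, -0.0353, 0.4072]
orientation: [-0.029, 0.963, 0.114, 0.241]
wrist_force: [1.3, -0.2, -0.1]
grip_width: 0.0116
```

```bash
python3 -c "
from h import *
go([.80,.295,.52]);err(.0)
a=snap('scene','s1.png');b=snap('top','t1.png')
c=lambda s,x,y,w,k:cv2.resize(s['frame'][y:y+w,x:x+w,::-1],(k,k),interpolation=2)
cv2.imwrite('pics/j.png',np.hstack([c(a,235,110,120,400),c(b,230,130,90,400)]))
t=np.load('tile.npz');p,r=pose();m=r.as_matrix()
L=np.array([[32,32,0],[32,-32,0],[-32,-32,0],[-32,32,0]])/1000
W=p+(m@(t['o'][:,None]+t['R']@L.T)).T
print((proj(a,W)-[235,110])/.3,(proj(b,W)-[230,130])*400/90)"
```

```text
p [ 0.4746 -0.0353  0.4072] d [ 0.4003 -0.245   0.0861] yx 13.51 z [ 0.4576  0.1113 -0.8822] F [ 1.3 -0.2 -0.1] T [-0.06  0.33  0.02] w 0.0116 t 21.8667 j [-0.36  -0.269  2.08   0.334  0.942  0.831]
rot err in tile axes (deg) [-0.01 -0.01  0.14] tile at [ 0.563  -0.0164  0.2339] rel to port (port axes) [-0.001   0.0005  0.0378] shift tool [-0.0001  0.0005  0.0378]
[[260.89783861 250.68174018]
 [164.30879529 291.05360344]
 [115.25172106 269.30686711]
 [206.40374453 232.38428896]] [[142.07839541 212.4883146 ]
 [243.37411491 186.2799157 ]
 [266.00324299 281.22257781]
 [166.2557819  307.1119801 ]]
```

View pics/j.png

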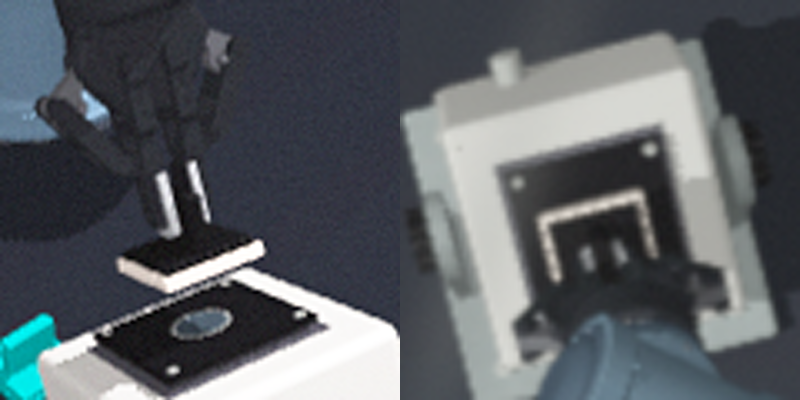

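The tile hovers parallel over the port. Its corners at scene crop (265,255), (165,290) and (120,275) are within about 1.5 mm of the predicted ones. Next I approach gently.

{"api": "jog_arm", "payload": {"hand": [1, 1, 1, 1, 1], "xyz": [[0, 0, 0.008], [0, 0, 0.017], [0, 0, 0.025], [0, 0, 0.031], [0, 0, 0.033]], "turn": [0, 0, 0, 0, 0]}}

```text
time_s: 22.38
ee_pos: [0.4912, -0.0315, 0.38]
orientation: [-0.029, 0.963, 0.115, 0.242]
wrist_force: [0.2, 0.4, -1.3]
grip_width: 0.0114
```

{"api": "jog_arm", "payload": {"hand": [1, 1, 1, 1, 1], "xyz": [[0, 0, 0], [0, 0, 0], [0, 0, 0], [0, 0, 0], [0, 0, 0]], "turn": [0, 0, 0, 0, 0]}}

```text
time_s: 22.8
ee_pos: [0.4909, -0.0318, 0.3816]
orientation: [-0.028, 0.963, 0.115, 0.243]
wrist_force: [0.7, -0.9, -1.3]
grip_width: 0.0113
```

```bash
cat >> h.py <<'E'
def f():
    p,r=pose(); m=r.as_matrix(); s=state(); print('F tool',(m.T@s['wrist_force']).round(2),'T tool',(m.T@s['torque']).round(3)); err(0)
E
python3 -c "
from h import *
f()"
```

```text
F tool [-0.23  0.99  1.35] T tool [-0.036 -0.321 -0.042]
rot err in tile axes (deg) [0.1  0.24 0.03] tile at [ 0.5801 -0.0131  0.2087] rel to port (port axes) [ 0.0033 -0.0004  0.0075] shift tool [-0.0036 -0.0004  0.0074]
```

{"api": "jog_arm", "payload": {"hand": [1, 1, 1, 1, 1], "xyz": [[-0.002, 0, 0.001], [-0.003, 0, 0.002], [-0.0035, 0, 0.003], [-0.0035, 0, 0.004], [-0.0035, 0, 0.004]], "turn": [0, 0, 0, 0, 0]}}

```text
time_s: 23.22
ee_pos: [0.4897, -0.032, 0.3756]
orientation: [-0.029, 0.963, 0.115, 0.243]
wrist_force: [-1.1, -0.1, -1.3]
grip_width: 0.0114
```

```bash
python3 -c "
from h import *
f()"
```

```text
F tool [-1.59 -0.13  0.61] T tool [-0.032 -0.346 -0.   ]
rot err in tile axes (deg) [0.06 0.18 0.05] tile at [ 0.5787 -0.0132  0.2027] rel to port (port axes) [-0.0006 -0.0001  0.0027] shift tool [ 0.0005 -0.0001  0.0027]
```

{"api": "jog_arm", "payload": {"hand": [1, 1, 1, 1, 1], "xyz": [[0, 0, 0.0005], [0, 0, 0.001], [0, 0, 0.0015], [0, 0, 0.002], [0, 0, 0.002]], "turn": [0, 0, 0, 0, 0]}}

```text
time_s: 23.63
ee_pos: [0.4907, -0.0318, 0.3741]
orientation: [-0.028, 0.963, 0.115, 0.243]
wrist_force: [-0.2, -0.8, -1.4]
grip_width: 0.0112
```

```bash
python3 -c "
from h import *
f()"
```

```text
F tool [-1.    0.71  1.  ] T tool [-0.052 -0.369  0.001]
rot err in tile axes (deg) [0.08 0.2  0.04] tile at [ 0.5797 -0.0131  0.2012] rel to port (port axes) [-0.0003 -0.0002  0.0009] shift tool [ 0.0003 -0.0002  0.0009]
```

{"api": "jog_arm", "payload": {"hand": [1, 1, 1, 1, 1], "xyz": [[0, 0, 0.0005], [0, 0, 0.001], [0, 0, 0.0015], [0, 0, 0.002], [0, 0, 0.002]], "turn": [0, 0, 0, 0, 0]}}

```text
time_s: 24.05
ee_pos: [0.4916, -0.0316, 0.3726]
orientation: [-0.028, 0.963, 0.115, 0.243]
wrist_force: [-3.0, -0.3, 2.6]
grip_width: 0.0112
```

```bash
python3 -c "
from h import *
f()"
```

```text
F tool [-1.41 -0.45 -3.69] T tool [ 0.156 -0.656  0.006]
rot err in tile axes (deg) [0.08 0.2  0.03] tile at [ 0.5807 -0.0129  0.1997] rel to port (port axes) [-0.0001 -0.0003 -0.0008] shift tool [ 0.0001 -0.0003 -0.0008]
```

{"api": "jog_arm", "payload": {"hand": [1, 1, 1, 1, 1], "xyz": [[0, 0, 0.0005], [0, 0, 0.001], [0, 0, 0.0015], [0, 0, 0.0015], [0, 0, 0.0015]], "turn": [0, 0, 0, 0, 0]}}

```text
time_s: 24.47
ee_pos: [0.4923, -0.0315, 0.3713]
orientation: [-0.028, 0.963, 0.115, 0.243]
wrist_force: [-4.6, -1.9, 3.5]
grip_width: 0.0113
```

```bash
python3 -c "
from h import *
f()"
```

```text
F tool [-2.64  0.8  -5.45] T tool [ 0.007 -0.825 -0.048]
rot err in tile axes (deg) [0.1  0.21 0.03] tile at [ 0.5814 -0.0128  0.1984] rel to port (port axes) [ 0.     -0.0004 -0.0023] shift tool [ 0.0001 -0.0004 -0.0023]
```

Contact is made at about 6.4 N (plate in about 2.5 mm). The moment puts the pressure centre about 25 mm towards the lower edge. I'll relax the grip to 20 N so the tile can swivel flush in the pads.

{"api": "jog_arm", "payload": {"hand": [1, 1, 1, 1, 1], "xyz": [[0, 0, 0], [0, 0, 0], [0, 0, 0.0005], [0, 0, 0.001], [0, 0, 0.001]], "turn": [0, 0, 0, 0, 0], "grip_force": 20}}

```text
time_s: 24.88
ee_pos: [0.4928, -0.0314, 0.3704]
orientation: [-0.028, 0.963, 0.115, 0.243]
wrist_force: [-4.0, -3.2, 4.7]
grip_width: 0.0111
```

```bash
python3 -c "
from h import *
f()
a=snap('scene');b=snap('top')
c=lambda s,x,y,w,k:cv2.resize(s['frame'][y:y+w,x:x+w,::-1],(k,k),interpolation=2)
cv2.imwrite('pics/k.png',np.hstack([c(a,255,150,80,400),c(b,235,135,80,400)]))"
```

```text
F tool [-1.88  2.15 -6.33] T tool [-0.036 -0.887 -0.047]
rot err in tile axes (deg) [0.1  0.22 0.03] tile at [ 0.5819 -0.0127  0.1975] rel to port (port axes) [ 0.0001 -0.0004 -0.0034] shift tool [ 0.     -0.0004 -0.0034]
```

View pics/k.png

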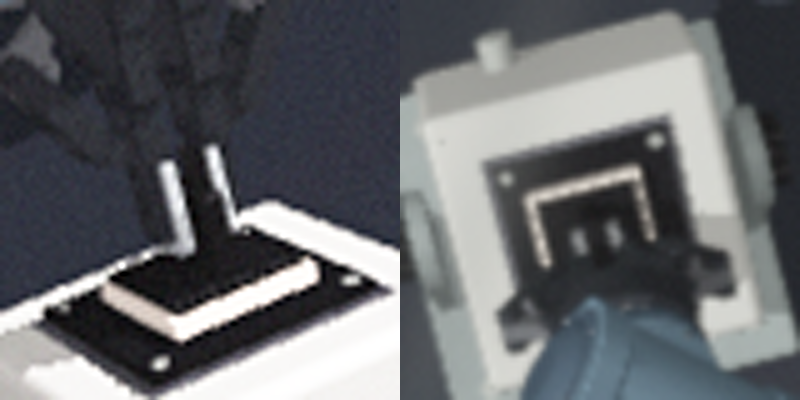

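The picture shows the tile sitting flat and central on the plate: scene crop corners (105,292), (180,330) and (320,265), with margins even to the guide screws. Next I average the noisy wrist reading and check the margins.

```bash
cat > avg.py <<'E'
from h import *
F=[];T=[];W=[]
for i in range(10):
    a=snapshot('scene'); m=pose()[1].as_matrix(); s=state(); F.append(m.T@s['wrist_force']);T.append(m.T@s['torque'])
F=np.array(F);T=np.array(T);print(F.mean(0).round(2),F.std(0).round(2),T.mean(0).round(3),T.std(0).round(3))
f=F.mean(0)-[-.94,.5,1.0]; t=T.mean(0)-[-.04,-.345,-.014]
print('cop x',(.195*f[0]-t[1])/f[2],'y',(t[0]+.195*f[1])/f[2])
err(0)
cv2.imwrite('pics/z.png',a['frame'][:,:,::-1])
# tile corners seen in scene at tile upper rim -> port plane, 7 mm above pressed plate (3 mm in)
c=np.array([.5803,-.0127,.2005]);tl,yw=.4596,.2385
n=np.array([-np.sin(tl)*np.cos(yw),-np.sin(tl)*np.sin(yw),np.cos(tl)]);x=np.array([np.cos(tl)*np.cos(yw),np.cos(tl)*np.sin(yw),np.sin(tl)]);y=np.cross(n,x)
for nm,pts,h in(('rim',[(103,290),(180,317),(320,258)],.004),('face',[(108,302),(181,338),(320,275)],-.003)):
    cc,d=ray(a,np.array(pts)/5+[255,150]-.4); P=cc+d*(((c+h*n-cc)@n)/(d@n))[:,None]
    print(nm,np.c_[(P-c)@x,(P-c)@y].round(4),'centre',((P[0]+P[2])/2-c)@x,((P[0]+P[2])/2-c)@y)
E
python3 avg.py
```

```text
[-2.    0.98 -6.89] [0.48 0.28 0.57] [-0.037 -0.877 -0.053] [0.024 0.043 0.036]
cop x -0.0412039730699746 y -0.012230976357357126
rot err in tile axes (deg) [0.1  0.21 0.03] tile at [ 0.5819 -0.0127  0.1975] rel to port (port axes) [ 0.0001 -0.0004 -0.0034] shift tool [ 0.0001 -0.0004 -0.0034]
rim [[-0.0245 -0.032 ]
 [ 0.0302 -0.0261]
 [ 0.0322  0.0364]] centre 0.0038570509203350377 0.0021861421877552886
face [[-0.0277 -0.0301]
 [ 0.0326 -0.0289]
 [ 0.0313  0.0352]] centre 0.0018191045693731417 0.0025914541830740325
```

The pressure centre lies at the lower edge, so the tile is slightly too steep for the port. I'll lift off, set down a few mm lower and draw it up the slope under light load, so that friction swivels it flush in the soft grip.

{"api": "jog_arm", "payload": {"hand": [1, 1, 1, 1, 1], "xyz": [[0, 0, -0.006], [-0.004, -0.001, -0.007], [-0.008, 0.001, -0.005], [-0.008, 0.001, -0.001], [-0.008, 0.001, 0.0005]], "turn": [0, 0, 0, 0, 0]}}

```text
time_s: 25.9
ee_pos: [0.4861, -0.034, 0.3655]
orientation: [-0.029, 0.963, 0.115, 0.242]
wrist_force: [-6.4, -1.7, 5.5]
grip_width: 0.0115
```

{"api": "jog_arm", "payload": {"hand": [1, 1, 1, 1, 1], "xyz": [[0.0012, 0, 0.0003], [0.0024, 0, 0.0003], [0.0036, 0, 0.0003], [0.0048, 0, 0.0003], [0.006, 0, 0.0003]], "turn": [0, 0, 0, 0, 0]}}

```text
time_s: 26.32
ee_pos: [0.4911, -0.0327, 0.3677]
orientation: [-0.029, 0.963, 0.115, 0.241]
wrist_force: [-8.9, -2.8, 4.7]
grip_width: 0.0112
```

```bash
python3 avg.py | head -3
```

```text
[-4.97 -0.26 -8.77] [0.36 0.4  0.42] [ 0.061 -1.423  0.007] [0.026 0.03  0.038]
cop x -0.029829063764293985 y 0.0049581620665842385
rot err in tile axes (deg) [ 0.01 -0.    0.01] tile at [ 0.5796 -0.0138  0.1946] rel to port (port axes) [-0.0035 -0.0009 -0.0048] shift tool [ 0.0036 -0.0009 -0.0047]
```

Force is about 9.8 N with friction 0.4, and the edge is still loaded first. I'll estimate the angle from sub-pixel edge lines, comparing the tile's side edge with the plate's side edge.

```bash
cat > edge.py <<'E'
from h import *
import sys
from scipy.ndimage import map_coordinates as mc
s=snapshot('scene'); g=np.mean([cv2.cvtColor(snapshot('scene')['frame'],cv2.COLOR_RGB2GRAY).astype(float) for _ in range(6)],0)
def line(p,q,sgn,w=2.0):
    p,q=[np.array(v)/5+[255,150]-.4 for v in(p,q)]; d=(q-p)/np.linalg.norm(q-p); nn=np.array([-d[1],d[0]])
    pts=[]; t=np.arange(-w,w+.01,.1)
    for u in np.linspace(.12,.88,25):
        c=p+u*(q-p); P=c+t[:,None]*nn; v=mc(g,[P[:,1],P[:,0]],order=1); G=sgn*np.gradient(v); G[G<.5*G.max()]=0
        pts.append(c+nn*(t*G).sum()/max(G.sum(),1e-9))
    pts=np.array(pts); o=np.polyfit((pts-p)@d,(pts-p)@nn,1); r=(pts-p)@nn-np.polyval(o,(pts-p)@d); k=abs(r)<.5; o=np.polyfit(((pts-p)@d)[k],((pts-p)@nn)[k],1)
    L=np.linalg.norm(q-p); return [p+nn*o[1], p+L*d+nn*np.polyval(o,L)], r[k].std(), k.sum()
def planen(ln):  # plane through the camera and image line
    c,d=ray(s,ln); v=np.cross(d[0],d[1]); return v/np.linalg.norm(v)
# nn is right-handed in image: for lines drawn left->right nn points down
res={}
for nm,p,q,sg in(('tside',(103,305),(178,343),-1),('tfront',(184,343),(318,284),-1),('tsideU',(105,287),(178,322),1),('tfrontU',(182,320),(316,258),1),
   ('pside',(40,318),(150,383),1),('pfront',(160,385),(385,292),1)):
    ln,r,k=line(p,q,sg); res[nm]=planen(ln); print(nm,((np.array(ln)+.4-[255,150])*5).round(1).tolist(),round(r,2),k)
yaw=.2385
# for pitch: direction x(tilt) must satisfy planen.x=0 ; spin assumed so that front edges fix yaw
for A,B in(('tside','tfront'),('tsideU','tfrontU'),('pside','pfront')):
    from scipy.optimize import fsolve
    def f(v):
        tl,y=v; x=[np.cos(tl)*np.cos(y),np.cos(tl)*np.sin(y),np.sin(tl)]; yy=[-np.sin(y),np.cos(y),0]
        return [res[A]@x,res[B]@yy]
    print(A,'tilt,yaw deg',np.degrees(fsolve(f,[.46,yaw])).round(2))
E
python3 edge.py
```

```text
tside [[103.1, 304.8], [176.7, 345.5]] 0.12 25
tfront [[182.7, 340.1], [316.8, 281.3]] 0.14 25
tsideU [[106.6, 283.7], [178.0, 322.0]] 0.09 24
tfrontU [[179.7, 315.0], [314.6, 254.9]] 0.18 25
pside [[35.7, 325.3], [145.9, 389.9]] 0.25 22
pfront [[163.1, 392.5], [385.8, 294.0]] 0.16 25
tside tilt,yaw deg [25.94 13.44]
tsideU tilt,yaw deg [25.06 14.11]
pside tilt,yaw deg [27.24 13.12]
```

The edge lines give a tile slope of 25.1–25.9° against a plate slope of about 27.2° by lines and 26.3° by screws. So it is flush to within about 1°, inside measuring error, and the off-centre moment is mostly friction held in the grip. I ease the load and check the centring.

{"api": "jog_arm", "payload": {"hand": [1, 1, 1, 1, 1], "xyz": [[0, 0, -0.0005], [-0.0005, 0, -0.001], [-0.001, 0, -0.0015], [-0.001, 0, -0.0015], [-0.001, 0, -0.0015]], "turn": [0, 0, 0, 0, 0]}}

```text
time_s: 27.58
ee_pos: [0.4899, -0.0329, 0.3692]
orientation: [-0.029, 0.963, 0.115, 0.242]
wrist_force: [-6.0, -0.5, 4.4]
grip_width: 0.0111
```

```bash
python3 avg.py|head -3
cat >> edge.py <<'E'
c=np.array([.5803,-.0127,.2005]);tl,yw=.4596,.2385
n=np.array([-np.sin(tl)*np.cos(yw),-np.sin(tl)*np.sin(yw),np.cos(tl)]);x=np.array([np.cos(tl)*np.cos(yw),np.cos(tl)*np.sin(yw),np.sin(tl)]);y=np.cross(n,x)
for nm,a,h in(('tside',-.03,-.003),('tfront',0,-.003),('tsideU',-.03,.004),('tfrontU',0,.004),('pside',0,-.003),('pfront',0,-.003)):
    E=np.array(s['extrinsics']); cam=-E[:3,:3].T@E[:3,3]; v=res[nm]; o=c+h*n-cam
    print(nm, 'y at x=0:',round(-(v@o)/(v@y),4) if 'side' in nm else '', 'x at y=0:',round(-(v@o)/(v@x),4) if 'front' in nm else '')
E
python3 edge.py
```

```text
[-2.33 -0.99 -6.14] [0.23 0.3  0.56] [ 0.236 -0.916 -0.017] [0.028 0.031 0.016]
cop x -0.04202259055679969 y 0.0019897135530756523
rot err in tile axes (deg) [0.04 0.13 0.03] tile at [ 0.5788 -0.0141  0.1961] rel to port (port axes) [-0.0036 -0.001  -0.0032] shift tool [ 0.0037 -0.001  -0.003 ]
tside [[104.3, 302.4], [178.2, 342.7]] 0.11 25
tfront [[181.1, 336.5], [315.2, 277.7]] 0.11 25
tsideU [[108.1, 280.4], [179.2, 319.5]] 0.13 25
tfrontU [[178.3, 312.0], [313.1, 251.8]] 0.11 25
pside [[34.9, 326.6], [147.8, 386.8]] 0.28 16
pfront [[163.0, 392.3], [386.0, 294.5]] 0.2 25
tside tilt,yaw deg [26.08 13.43]
tsideU tilt,yaw deg [24.35 14.22]
pside tilt,yaw deg [29.08 12.9 ]
tside y at x=0: -0.0314 x at y=0: 
tfront y at x=0:  x at y=0: 0.0316
tsideU y at x=0: -0.0267 x at y=0: 
tfrontU y at x=0:  x at y=0: 0.0248
pside y at x=0: -0.0596 x at y=0: 
pfront y at x=0:  x at y=0: 0.0701
```

Centring is good: from the face edges the tile's centre is about 0.5 mm off the window's, while the arm pose says within 3.6 mm. One more light press-and-draw will take up the remaining wind-up in the grip, and then I settle at a moderate load.

{"api": "jog_arm", "payload": {"hand": [1, 1, 1, 1, 1], "xyz": [[0, 0, 0.001], [0.0005, 0, 0.0016], [0.0015, 0, 0.0017], [0.0025, 0, 0.0018], [0.003, 0, 0.0018]], "turn": [0, 0, 0, 0, 0]}}

```text
time_s: 28.85
ee_pos: [0.493, -0.0322, 0.3685]
orientation: [-0.029, 0.963, 0.115, 0.241]
wrist_force: [-9.7, -1.9, 5.3]
grip_width: 0.0112
```

```bash
python3 avg.py|head -3
```

```text
[-5.83 -0.07 -9.09] [0.38 0.27 0.33] [ 0.094 -1.548  0.004] [0.024 0.036 0.021]
cop x -0.024700269633824986 y -0.0023623685081091295
rot err in tile axes (deg) [0.02 0.   0.01] tile at [ 0.5814 -0.0134  0.1953] rel to port (port axes) [-0.0015 -0.001  -0.0051] shift tool [ 0.0017 -0.001  -0.005 ]
```

{"api": "jog_arm", "payload": {"hand": [1, 1, 1, 1, 1], "xyz": [[0, 0, -0.0005], [0, 0, -0.001], [0, 0, -0.0013], [0, 0, -0.0013], [0, 0, -0.0013]], "turn": [0, 0, 0, 0, 0]}}

```text
time_s: 29.77
ee_pos: [0.4924, -0.0323, 0.3696]
orientation: [-0.029, 0.963, 0.115, 0.241]
wrist_force: [-7.9, -1.5, 4.0]
grip_width: 0.0111
```

```bash
python3 avg.py|head -3; python3 edge.py
python3 - <<'E'
from h import *
a=snap('scene','s2.png')
cv2.imwrite('pics/l.png',cv2.resize(a['frame'][150:240,240:360,::-1],(800,600),interpolation=2))
E
```

```text
[-5.12 -0.24 -7.6 ] [0.5  0.52 0.69] [ 0.087 -1.374 -0.02 ] [0.024 0.023 0.036]
cop x -0.024838999264339322 y 0.002048415052997183
rot err in tile axes (deg) [0.02 0.02 0.01] tile at [ 0.5809 -0.0135  0.1964] rel to port (port axes) [-0.0015 -0.001  -0.0039] shift tool [ 0.0016 -0.001  -0.0038]
tside [[104.0, 303.1], [177.5, 344.1]] 0.13 25
tfront [[182.8, 340.3], [316.6, 280.9]] 0.15 25
tsideU [[107.0, 282.8], [179.2, 319.6]] 0.09 25
tfrontU [[179.7, 315.0], [314.6, 254.9]] 0.17 25
pside [[35.1, 326.3], [146.8, 388.5]] 0.27 18
pfront [[163.1, 392.4], [385.9, 294.1]] 0.17 25
tside tilt,yaw deg [25.45 13.73]
tsideU tilt,yaw deg [25.89 14.15]
pside tilt,yaw deg [28.26 13.04]
tside y at x=0: -0.032 x at y=0: 
tfront y at x=0:  x at y=0: 0.0351
tsideU y at x=0: -0.0275 x at y=0: 
tfrontU y at x=0:  x at y=0: 0.028
pside y at x=0: -0.0598 x at y=0: 
pfront y at x=0:  x at y=0: 0.0699
```

View pics/l.png

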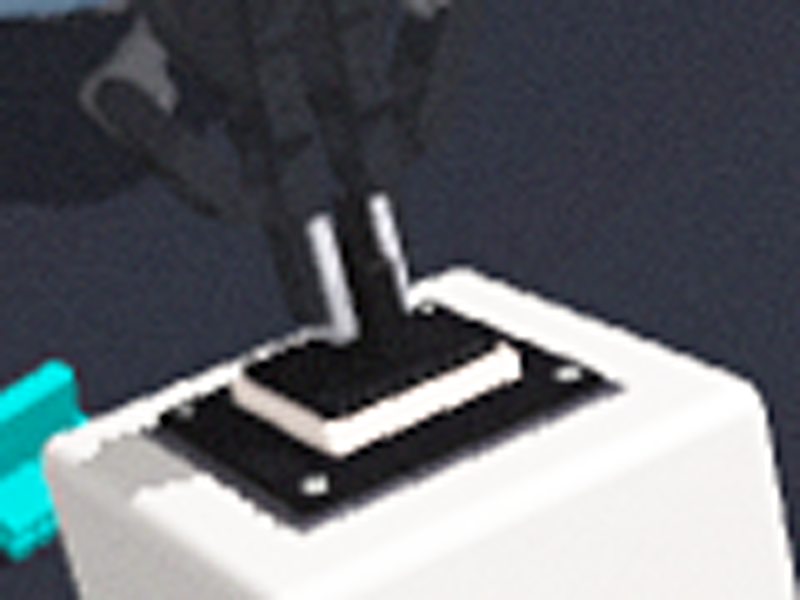

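The tile sits flat and central (crop corners (235,385), (335,450) and (520,365)), and the pressure centre is now inside the tile. I ease to a lighter load and check that it is steady.

{"api": "jog_arm", "payload": {"hand": [1, 1, 1, 1, 1], "xyz": [[0, 0, -0.0005], [0, 0, -0.001], [0, 0, -0.0012], [0, 0, -0.0012], [0, 0, -0.0012]], "turn": [0, 0, 0, 0, 0]}}

```text
time_s: 31.08
ee_pos: [0.4919, -0.0325, 0.3705]
orientation: [-0.029, 0.963, 0.115, 0.241]
wrist_force: [-6.0, -1.1, 2.9]
grip_width: 0.0112
```

```bash
python3 avg.py|head -3;python3 avg.py|head -3; python3 -c "
from h import *
b=snapshot('top')['frame'].astype(int);o=cv2.imread('pics/b.png')[:,:,::-1].astype(int)
for n,(x,y,w,h) in dict(unit=(125,200,48,58),flask=(158,125,32,32),amber=(324,114,26,28),trap=(378,174,24,24),turq=(285,230,32,32)).items(): print(n,abs(b-o)[y:y+h,x:x+w].mean().round(1))"
```

```text
[-4.2   0.11 -5.87] [0.41 0.36 0.45] [ 0.04  -1.242 -0.031] [0.029 0.033 0.029]
cop x -0.0381760606706155 y -0.0006101388416328257
rot err in tile axes (deg) [0.03 0.03 0.02] tile at [ 0.5805 -0.0137  0.1974] rel to port (port axes) [-0.0015 -0.001  -0.0028] shift tool [ 0.0015 -0.001  -0.0027]
[-4.27 -0.33 -5.7 ] [0.39 0.57 0.44] [ 0.059 -1.211 -0.019] [0.031 0.027 0.027]
cop x -0.032186731084095935 y 0.009368335177427014
rot err in tile axes (deg) [0.03 0.03 0.03] tile at [ 0.5804 -0.0137  0.1973] rel to port (port axes) [-0.0015 -0.001  -0.0028] shift tool [ 0.0016 -0.001  -0.0028]
unit 7.3
flask 0.8
amber 1.0
trap 15.4
turq 49.0
```

{"api": "jog_arm", "payload": {"hand": [1, 1, 1, 1, 1], "xyz": [[0, 0, 0.0003], [0.0002, 0, 0.0006], [0.0004, 0, 0.0006], [0.0004, 0, 0.0006], [0.0004, 0, 0.0006]], "turn": [0, 0, 0, 0, 0]}}

```text
time_s: 32.55
ee_pos: [0.4925, -0.0323, 0.3702]
orientation: [-0.029, 0.963, 0.115, 0.241]
wrist_force: [-6.5, -0.8, 4.0]
grip_width: 0.0111
```

```bash
python3 avg.py|head -3; python3 -c "
from h import *
b=snapshot('scene')['frame'].astype(int);o=cv2.imread('pics/a.png')[:,:,::-1].astype(int)
for n,(x,y,w,h) in dict(trap=(114,284,38,36),turq=(226,203,26,28),green=(138,180,36,30),amber=(205,333,40,50),flask=(432,243,50,58),head=(262,245,95,40)).items(): print(n,abs(b-o)[y:y+h,x:x+w].mean().round(1))"
```

```text
[-4.49 -0.13 -6.59] [0.55 0.51 0.4 ] [ 0.068 -1.311  0.012] [0.021 0.029 0.031]
cop x -0.03612216401311534 y 0.0020594350060520188
rot err in tile axes (deg) [0.03 0.03 0.03] tile at [ 0.581  -0.0135  0.197 ] rel to port (port axes) [-0.0011 -0.001  -0.0034] shift tool [ 0.0012 -0.001  -0.0033]
trap 18.2
turq 6.3
green 7.1
amber 2.9
flask 2.7
head 1.5
```

```bash
python3 -c "
from h import *
a=snap('scene');b=snap('top');o=cv2.imread('pics/b.png')
cv2.imwrite('pics/n.png',np.vstack([a['frame'][130:,:,::-1],np.hstack([b['frame'][110:310,280:,::-1],o[110:310,280:]])]))"
```

```text
(no output)
```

View pics/n.png

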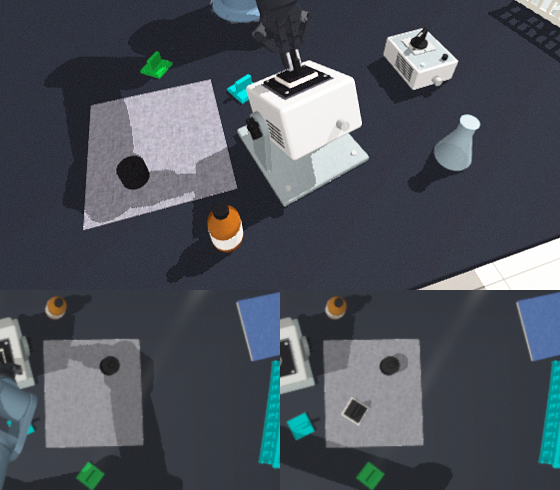

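The trap has not moved: scene (133,302) and top (390,186), as at the start, so the pixel difference is only the arm's shadow. Everything else is in place and the isolator is still on. I hand in.

```bash
python3 -c "
from cell import *
print(hand_in()); s=state(); print(s['time_s'],s['wrist_force'],s['grip_width'])"
```

```text
the job is handed in; nothing more can be done
None
the job is handed in; nothing more can be done
```

I turned the isolator to its on detent and let go. I then picked up the white tile by its grip, tilted it, and handed in while still holding it on the port at 20 N grip. The wrist can't be tilted directly, so I leaned it by pushing outward at the reach limit. The job took about 33 s.

**Last checks that agreed**
- **Isolator:** its pointer sits at the on dot.
- **Press:** the load is about 7.5 N, so the port plate should be in about 3.3 mm. I inferred that from the force and the arm's pose.
- **Centring:** the arm's pose put the tile about 1.5 mm off centre. The last camera check, taken before the load was eased, said about 3 mm up the slope.
- **Bystanders and head:** none looked moved. The light trap and look-alikes differed from the first pictures only by arm shadow or occlusion.

**Checks that disagreed or came close to limits**
- **Flushness:** the tile's slope came out at 25–26° by edge lines. The port was 26.3° from its screws, but 27–29° from the plate's own, noisier edge line. The wrist moment still puts the centre of pressure near the tile's lower edge, so a slight uneven bearing is possible.
- **Plate travel:** while swivelling the tile flush, the load briefly reached about 10 N, which is near the plate's 5 mm stop.
- **Joint 3:** it read 0.126–0.128 rad at the reach limit, just under its stated lower limit of 0.13.

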